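# Make the saw's switch box safe and switch it on

### The arm

A 6-joint arm with a two-finger parallel gripper is mounted at the origin on the work surface. World frame = base frame: x ahead of the robot, y to its left, z up, the work surface at z = 0. Lengths are in m, angles in rad, forces in N, time in s.
With the tool pointing down it reaches from about 0.35 to 0.775 m from the base axis. Payload 7.3 kg.
Tool frame: the origin (TCP) lies at the very end of the fingers, on their centre line; the grasp point (between the pads) lies 19 mm behind it; z points along the fingers, y is the line along which they close (so a half turn about z gives the same grasp; the last joint's range is limited). The gripper opens to 92 mm and grips with 3 to 60 N. Pads are 19 mm wide; open, the fingers measure 130 mm over their backs; the gripper's body (75 mm by 190 mm) begins 47 mm behind the grasp point.
Start: joints at [-1.493, 0.342, 1.524, -0, 1.275, -0.146], TCP at [0.117, -0.512, 0.227] pointing down, gripper open.
Joint ranges: [-2.53, 2.53], [-0.77, 2.02], [0.04, 2.7], [-1, 4.14], [0.28, 2.66], [-3.11, 3.11]. Speed limits (rad/s): [2.57, 2.57, 3.14, 3.14, 3.14, 3.14].

### API

Orientations are given as [roll, pitch, yaw] about the fixed x, y, z axes, in that order (R = Rz(yaw) Ry(pitch) Rx(roll)).
In Python, from cell import telemetry, eyes, job gives the robot as it stands.
- The arm moves only by the tool apply_moves, never from a script. Its arguments are lists of equal length, an entry for each row: "delta_pos": the shift along the world's x, y, z each as a share of 0.4 m, from -1 to 1, a list of three; "dr": the turn, a rotation vector about the world's x, y, z each as a share of 0.5 rad, from -1 to 1, a list of three; "jaw": the opening, from 0 (shut) to 1 (fully open). A call has 1 to 8 rows; each row is the pose to reach, as a shift and turn from the pose commanded when the call began; what a row does not reach only later rows make up. A row lasts 1/12 s, in which the tool goes at most 41.7 mm and 7.16 degrees, less where a joint would pass 70% of its speed; a pose out of reach is approached as far as the arm can. A call with a number of a shift or a turn outside -1 to 1 is refused whole. A call with a gripper value outside its range is refused whole. The fingers move at their own pace and stop on an object; "force" is the grip in N (left out, the last holds). Time passes only in rows, so rows that repeat a pose let the fingers close. It gives the time, the measured TCP pose, the force, the opening and the grip force at its end, in the units of the state.
- telemetry.observe(): the state, without advancing time (a new reading comes with each control period).
- eyes.read_camera(name): name is "side" or "top"; returns the picture (400x640x3 uint8, red, green, blue); there is no depth.
- eyes.camera_model(name): a dict with "vertical_fov" (degrees; the focal length in pixels is half the picture's height over the tangent of half this angle, whatever the lens; pixels are square), "cx", "cy" (the principal point, pixels), "rvec" (rotation vector, rad) and "tvec" (3), from world to camera coordinates, as OpenCV has them. Camera axes: x right, y down, z forward; pixel columns grow to the right and rows downward; lengths in m; the calibration is good to about 2 mm. A picture is of the moment at which its call begins. camera_model takes no time and is no camera call.
- job.hand_in(): hands the job in; it is judged then, once.
The state is a dict: "time": time; "qpos": joint angles; "qvel": joint speeds; "joint_efforts": joint torques, N m; "tool_pos": TCP position; "tool_rot": TCP orientation; "contact_force": force on the tool from outside, world axes, zero at the start; "torque": the same for the moment, N m; "opening": finger opening in m; "grip_force": force on a finger pad.
Only numpy, scipy, OpenCV 4.12 (cv2) and the standard library are available. Lean on these libraries where they do the work, as an engineer would, in place of code of your own. Each camera call takes 0.05 s, during which the arm holds its last target. There are 200 camera calls.

### The job

Some timber offcuts were left on top of the bench saw's grey switch box: first put every one of them into the blue scrap bin. Then use the orange slotted driver to turn both steel cover screws clockwise as far as they go (white mark to green dot) and put the driver back upright, fully down, in its own block. With both screws tight, take the red key, push it fully home into the brass key switch, only then turn it clockwise to its stop (green dot) and leave it there; do not disturb the paint can, glue bottle or tape measure.

Things in the scene. Friction and masses are not known exactly. Their poses are not given: they have to be found in the camera images.
- switch_box: grey switch box, fixed, 240 x 300 x 75 mm (x, y, z), flat top (the cover); origin at the centre of its underside, z up. Its place and yaw vary. In its own frame screw a is at (-65, +85) mm, the key switch at (0, 0), screw b at (+65, -85) mm
- screw_a_slot (a point): slot of steel cover screw a, a round head 35 mm across. Square-edged slot 18 mm long (x), 8 mm wide (y), 16 mm deep; this point is the centre of its mouth, flush with the cover, x along the slot, z up; it turns with the screw
- screw_b_slot (a point): slot of steel cover screw b, a round head 35 mm across. Square-edged slot 18 mm long (x), 8 mm wide (y), 16 mm deep; this point is the centre of its mouth, flush with the cover, x along the slot, z up; it turns with the screw
- lock_slot (a point): keyway of the brass key switch, a round face 35 mm across inside a yellow ring. Square-edged slot 15 mm long (x), 7 mm wide (y), 16 mm deep; this point is the centre of its mouth, flush with the cover, x along the slot, z up; it turns with the cylinder
- screw_a (a joint): angle of cover screw a (rad): 0 = the white mark on its face points at the red dot on the cover; grows clockwise seen from above to the stop at 1.3 rad, where the mark points at the green dot. Starts between 0 and 0.35, stiff, stays where left
- screw_b (a joint): angle of cover screw b (rad): 0 = the white mark on its face points at the red dot on the cover; grows clockwise seen from above to the stop at 1.3 rad, where the mark points at the green dot. Starts between 0 and 0.35, stiff, stays where left
- lock (a joint): angle of the key switch (rad): 0 = the white mark on its face points at the red dot on the cover; grows clockwise seen from above to the stop at 1.3 rad, where the mark points at the green dot. Starts at 0 (off), on at 1.3, stays where left
- driver: driver, loose, 90 mm tall, upright in its block: steel blade 15 (x) x 5 (y) mm, 14 mm long, foot stepped 1.5 mm in per side; round shoulder 26 mm across from 14 to 20 mm up; shaft 12 mm across to 40 mm; flat-sided orange handle 30 (x) x 18 (y) mm from 40 to 90 mm. Origin: centre of the blade's lower end, x along the blade's width, z up the shaft. When home its shoulder rests on the block
- key: key, loose, 62 mm tall, upright in its block: brass blade 12 (x) x 4.5 (y) mm, 14 mm long, foot stepped in 1 to 1.5 mm per side; round shoulder 22 mm across from 14 to 20 mm up; flat red bow 28 (x) x 10 (y) mm from 20 to 62 mm. Origin: centre of the blade's lower end, x along the blade's width, z up. Fully home, its shoulder rests on the face of the key switch
- driver_block_slot (a point): centre of the mouth of the slot, 18 x 8 mm (x, y), 25 mm deep, in the top of the driver's medium-brown wooden block 60 x 60 x 45 mm, fixed, with a slot in its top; its place and yaw vary
- key_block_slot (a point): centre of the mouth of the slot, 15 x 7 mm (x, y), 25 mm deep, in the top of the key's dark wooden block 60 x 60 x 45 mm, fixed, with a slot in its top; its place and yaw vary
- offcut_a: pale timber offcut, a block 60 x 32 x 24 mm (x, y, z), loose; origin at the centre of its underside. It may be absent. It lies flat on the switch box cover at the start, on or near a screw or the key switch
- offcut_b: mid-brown timber offcut, a block 64 x 36 x 20 mm (x, y, z), loose; origin at the centre of its underside. It may be absent. It lies flat on the switch box cover at the start, on or near a screw or the key switch
- offcut_c: dark timber offcut, a block 56 x 30 x 28 mm (x, y, z), loose; origin at the centre of its underside. It may be absent. It lies flat on the switch box cover at the start, on or near a screw or the key switch
- offcut_d: white-painted timber offcut, a block 58 x 34 x 22 mm (x, y, z), loose; origin at the centre of its underside. It may be absent. It lies flat on the switch box cover at the start, on or near a screw or the key switch
- scrap_bin: open blue scrap bin, fixed, 260 x 170 x 90 mm (x, y, z), walls and floor 5 mm; origin at the centre of its underside
- paint_can: blue paint can 90 mm across, 115 mm tall, bystander; origin at the centre of its underside
- glue_bottle: white glue bottle 56 mm across, 150 mm tall, bystander; origin at the centre of its underside
- tape_measure: yellow tape measure 70 x 40 x 65 mm, bystander; origin at the centre of its underside
Things that resemble listed ones, but are neither listed nor needed, are in the scene too. Leave any turquoise look-alike of the offcut_b alone.

How it is judged:
By the outcome, as a careful person would: the job done as asked, in the order asked, and still so for the second after the job is handed in, with the robot touching nothing.
Of offcut_a, offcut_b, offcut_c, offcut_d only 2 to 4 are there at a start; the rules pass over those that are not, and their reading is None.
At some moment in a run one of offcut_a, offcut_b, offcut_c, offcut_d may be knocked a few centimetres aside while the robot is not near it.
It also fails if it takes over 210 s, if anything falls off the work surface, if the arm or the gripper's body presses on something with over 40 N, if the wrist force passes 120 N, or if a joint passes its speed limit or range.

## Working session

There is one attempt and no reset: what is moved stays moved. The work goes in short steps, Python scripts to look and compute and a tool call to move; the robot and the scene stay as the last step left them, time stands still between calls to the robot, and variables do not carry over. Pictures are saved under pics/ and viewed, at most 14 in all, crops included, and the job is handed in when it is done.

Besides the shell and the picture viewer there is one more tool, called after "Call:" as name(argument=value, ...) on one line, values as JSON. apply_moves: Moves the arm, as the interface text tells. Its arguments: {"type":"object","properties":{"delta_pos":{"type":"array"},"dr":{"type":"array"},"jaw":{"type":"array"},"force":{"type":"number"}},"required":["delta_pos","dr","jaw"]}

```bash
mkdir -p pics; ls
cat > h.py <<'E'
import numpy as np, cv2
from cell import telemetry, eyes, job
def snap(n,f):
    im=eyes.read_camera(n); cv2.imwrite(f'pics/{f}.png',im[:,:,::-1]); return im
def cam(n):
    m=eyes.camera_model(n); f=200/np.tan(np.radians(m['vertical_fov'])/2)
    R=cv2.Rodrigues(np.array(m['rvec'],float))[0]; t=np.array(m['tvec'],float)
    return f,m['cx'],m['cy'],R,t
def ray(n,u,v):
    f,cx,cy,R,t=cam(n); d=R.T@np.array([(u-cx)/f,(v-cy)/f,1]); return -R.T@t,d
def atz(n,u,v,z):
    c,d=ray(n,u,v); return c+d*(z-c[2])/d[2]
def tri(p,q,a='top',b='side'):
    c1,d1=ray(a,*p);c2,d2=ray(b,*q)
    s=np.linalg.lstsq(np.c_[d1,-d2],c2-c1,rcond=None)[0]
    x,y=c1+s[0]*d1,c2+s[1]*d2; return (x+y)/2,np.linalg.norm(x-y)
def proj(n,P):
    f,cx,cy,R,t=cam(n); q=R@np.array(P,float)+t; return np.array([cx+f*q[0]/q[2],cy+f*q[1]/q[2]])
E
python3 - <<'E'
from h import *
for n in('side','top'):
    snap(n,n+'0'); m=eyes.camera_model(n); print(n,m, ray(n,320,200))
print(telemetry.observe())
E
```

```text
pics
side {'vertical_fov': 46.597926207042406, 'cx': 321.06875754556165, 'cy': 203.40404272282638, 'rvec': array([ 2.31836763, -0.20151941,  0.11363252]), 'tvec': array([-0.56602269,  0.12886455,  0.96816579])} (array([ 0.4306908 , -0.70721115,  0.76726174]), array([ 0.14322313,  0.72012631, -0.67894348]))
top {'vertical_fov': 57.9143822369466, 'cx': 322.6525112723921, 'cy': 200.2585079835443, 'rvec': array([ 2.10085925, -2.16424088,  0.1708518 ]), 'tvec': array([0.01950344, 0.5954789 , 0.9309232 ])} (array([ 0.43452397, -0.00103158,  1.01625851]), array([ 0.1654357 ,  0.01020292, -0.98619536]))
{'time': 0.1, 'qpos': array([-1.49300209e+00,  3.42676346e-01,  1.52492966e+00, -2.32170951e-05,
        1.27540979e+00, -1.45987475e-01]), 'qvel': array([ 0.00041415, -0.00199902, -0.00216384,  0.00110094,  0.00016481,
        0.00053526]), 'joint_efforts': array([ 2.04092008e-03, -4.32001126e+01, -2.44695711e+01,  7.18359277e-02,
        5.25547145e-02, -5.16828914e-05]), 'tool_pos': array([ 0.11649926, -0.51153024,  0.22609952]), 'tool_rot': array([-3.14018142e+00, -1.85057997e-04,  2.23788353e-01]), 'contact_force': array([ 0.12910727,  0.28442271, -1.07408064]), 'torque': array([-0.05283436,  0.000722  ,  0.01770778]), 'grip_force': 0.0, 'opening': 0.09186292581782811}
```

View pics/top0.png

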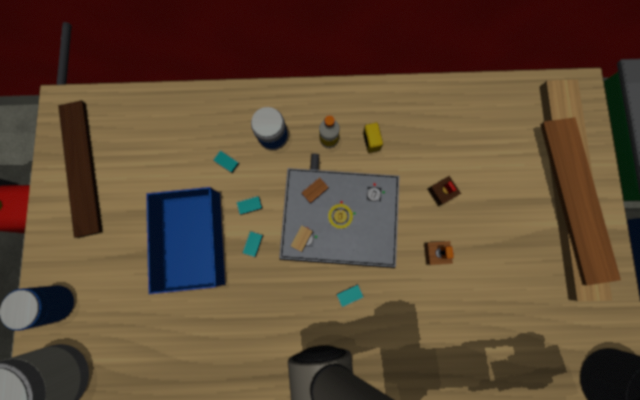

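View pics/side0.png

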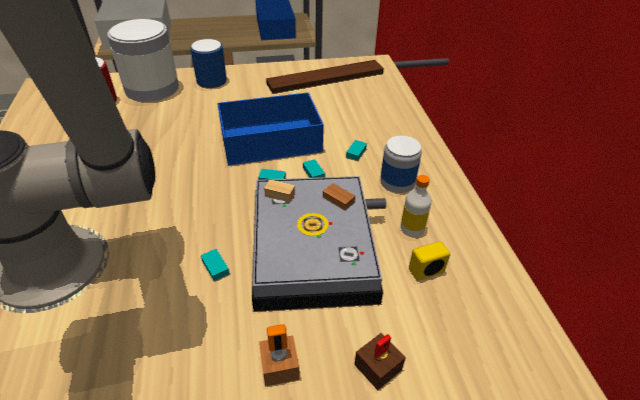

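```bash
cat >> h.py <<'E'
def crop(im,x0,y0,x1,y1,s,f):
    c=cv2.resize(im[y0:y1,x0:x1],None,fx=s,fy=s,interpolation=cv2.INTER_CUBIC)
    g=20 
    for u in range((x0+9)//g*g,x1,g):
        if u>=x0: cv2.putText(c,str(u),((u-x0)*s,10),0,.35,(255,255,255)); cv2.line(c,((u-x0)*s,10),((u-x0)*s,16),(255,255,255))
    for v in range(-(-y0//g)*g,y1,g): cv2.putText(c,str(v)+'-',(0,(v-y0)*s+4),0,.35,(255,255,255))
    cv2.imwrite(f'pics/{f}.png',c[:,:,::-1])
E
python3 - <<'E'
from h import *
t=cv2.imread('pics/top0.png')[:,:,::-1];s=cv2.imread('pics/side0.png')[:,:,::-1]
crop(t,270,160,470,280,4,'t1');crop(s,240,170,430,310,4,'s1');crop(s,240,310,420,395,4,'s2')
E
```

```text
(no output)
```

View pics/t1.png

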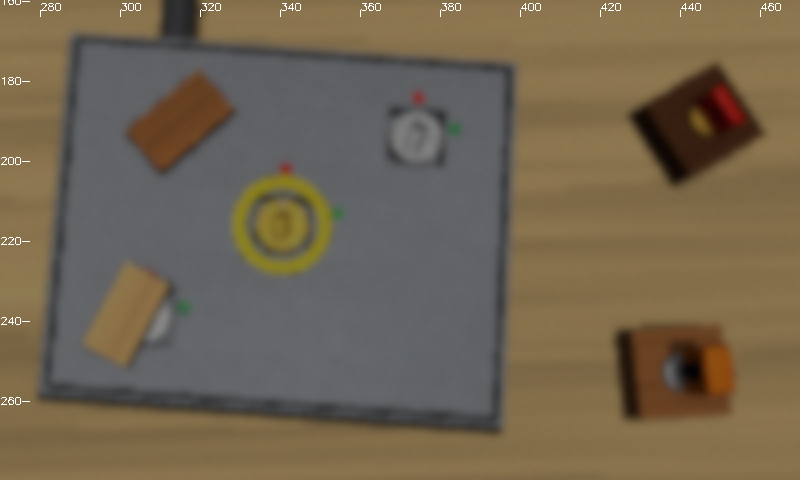

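View pics/s1.png

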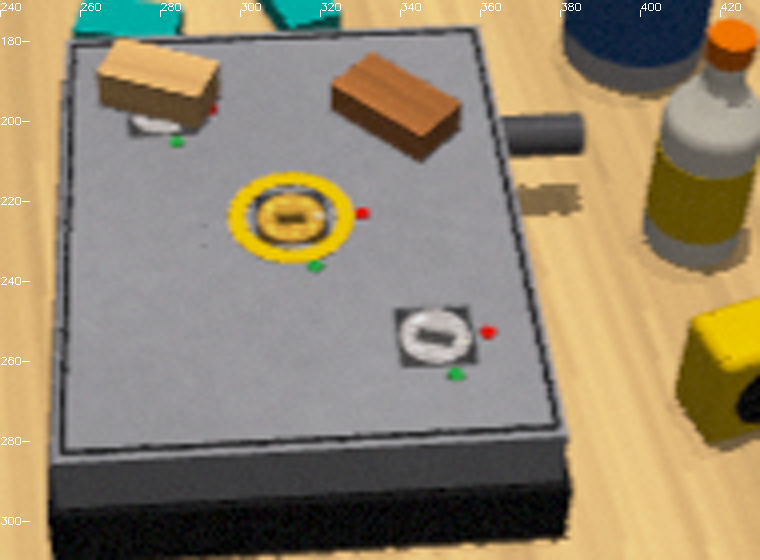

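View pics/s2.png

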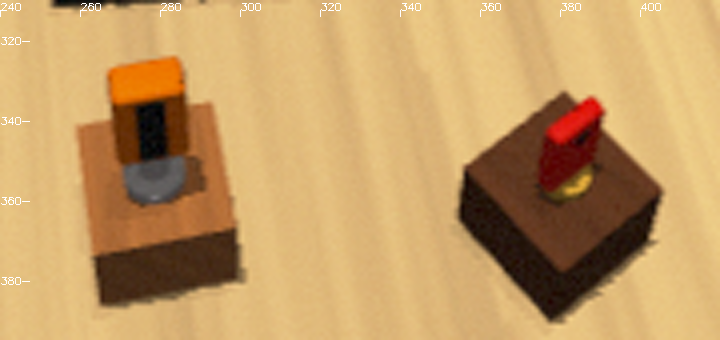

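```bash
cat > m.py <<'E'
from h import *
T=lambda X,Y:(270+X/4-.375,160+Y/4-.375)
S=lambda X,Y:(240+X/4-.375,170+Y/4-.375)
S2=lambda X,Y:(240+X/4-.375,310+Y/4-.375)
def show(n,p,q):
    P,e=tri(p,q); print(n,np.round(P*1000,1),'gap',round(e*1000,1)); return P
for n,a,b in [('cTL',(75,38),(477,30)),('cTR',(512,67),(564,430)),('cBR',(497,418),(54,458)),('cBL',(48,386),(70,42)),
  ('lock',(283,224),(291,218)),('lockred',(286,169),(362,214)),('lockgreen',(337,213),(316,266)),
  ('scrB',(416,135),(435,336)),('bred',(419,98),(488,332)),('bgreen',(454,129),(456,374)),('agreen',(183,307),(177,142))]:
    show(n,T(*a),S(*b))
print('offcut b top corners')
for a,b in [((201,71),(372,53)),((234,109),(460,103)),((163,172),(424,136)),((127,131),(333,91))]: show('b',T(*a),S(*b))
print('offcut a')
for a,b in [((129,262),(218,62)),((171,288),(209,96)),((127,366),(99,72)),((84,344),(117,40))]: show('a',T(*a),S(*b))
print('driver block')
for a,b in [((630,328),(212,104)),((724,326),(212,104)),((731,414),(78,126)),((638,418),(97,254)),((630,328),(234,230))]:pass
show('db+x-y',T(721,325),S2(235,230));show('db-x-y',T(730,413),S2(94,254));show('db-x+y',T(638,416),S2(78,127));show('db+x+y',T(632,331),S2(212,104))
show('key block top',T(716,64),S2(661,190));show('kb',T(763,130),S2(562,271));show('kb',T(677,184),S2(464,168));show('kb',T(633,116),S2(566,92))
show('keytop1',T(722,85),S2(594,98));show('keytop2',T(735,123),S2(550,138))
show('drtop',T(719,369),S2(148,78))
E
python3 m.py
```

```text
cTL [679.9  91.2  73.5] gap 1.2
cTR [ 650.3 -199.9   74.9] gap 0.6
cBR [ 417.7 -175.9   74.2] gap 5.1
cBL [447.6 111.1  79.2] gap 2.5
lock [548.5 -43.5  75.5] gap 1.5
lockred [585.2 -46.8  75.6] gap 0.9
lockgreen [555.  -79.1  75.6] gap 0.8
scrB [ 604.9 -133.5   74.7] gap 1.9
bred [ 630.1 -136.7   76.3] gap 0.7
bgreen [ 608.8 -158.9   75.1] gap 0.6
agreen [496.8  23.4  75.1] gap 0.5
offcut b top corners
b [617.9   7.3 142.2] gap 39.2
b [630.5 -14.6 115.4] gap 22.9
b [613.6  32.5  49.2] gap 46.2
b [602.   58.1  70.3] gap 26.1
offcut a
a [524.5  56.3 100.4] gap 0.8
a [511.5  29.9 100. ] gap 7.9
a [459.4  58.9 100. ] gap 0.2
a [472.9  85.8  98.5] gap 2.4
driver block
db+x-y [ 475.8 -334.5   43.9] gap 1.4
db-x-y [ 417.7 -335.3   44.4] gap 1.7
db-x+y [ 416.8 -275.2   42. ] gap 3.0
db+x+y [ 474.  -275.    43.8] gap 0.5
key block top [ 655.1 -347.    42.8] gap 0.1
kb [ 606.  -374.5   43.2] gap 3.8
kb [ 575.8 -317.1   31.8] gap 3.4
kb [ 626.3 -290.3   34.4] gap 8.4
keytop1 [ 626.5 -330.1   96.7] gap 4.6
keytop2 [ 604.5 -339.8   87.9] gap 1.3
drtop [ 446.2 -304.9  120. ] gap 0.6
```

```bash
cat > m2.py <<'E'
from m import T,S,S2,show
from h import *
print('-----')
P=[show('b',T(*a),S(*b)) for a,b in [((201,71),(460,103)),((234,109),(424,136)),((163,172),(333,91)),((127,131),(372,53))]]
P=np.array(P);print(P.mean(0))
from scipy.optimize import least_squares
def fit(obs,x0):
    # obs: list (cam,(u,v),(local xyz m))
    def r(p):
        c,s=np.cos(p[2]),np.sin(p[2]);o=[]
        for n,uv,l in obs:
            o+=list(proj(n,[p[0]+c*l[0]-s*l[1],p[1]+s*l[0]+c*l[1],l[2]])-uv)
        return np.array(o)
    k=least_squares(r,x0,loss='soft_l1');print(np.round(k.x[:2]*1e3,1),np.degrees(k.x[2]).round(1),'res px',np.round(r(k.x),1));return k.x
t='top';s='side'
h=.075
print('box');fit([(t,T(75,38),(.12,.15,h)),(s,S(477,30),(.12,.15,h)),(t,T(512,67),(.12,-.15,h)),(s,S(564,430),(.12,-.15,h)),(s,S(54,458),(-.12,-.15,h)),(t,T(497,418),(-.12,-.15,h)),(t,T(48,386),(-.12,.15,h)),(s,S(70,42),(-.12,.15,h)),
 (t,T(283,224),(0,0,h)),(s,S(291,218),(0,0,h)),(t,T(416,135),(.065,-.085,h)),(s,S(435,336),(.065,-.085,h))],[.55,-.04,-.09])
b=.03;h=.045
print('drvblk');fit([(t,T(721,325),(b,-b,h)),(s,S2(235,230),(b,-b,h)),(t,T(730,413),(-b,-b,h)),(s,S2(94,254),(-b,-b,h)),(t,T(638,416),(-b,b,h)),(s,S2(78,127),(-b,b,h)),(t,T(632,331),(b,b,h)),(s,S2(212,104),(b,b,h))],[.446,-.305,0])
print('keyblk');fit([(t,T(716,64),(b,b,h)),(s,S2(661,190),(b,b,h)),(t,T(763,130),(b,-b,h)),(s,S2(562,271),(b,-b,h)),(s,S2(464,168),(-b,-b,h)),(s,S2(566,92),(-b,b,h))],[.62,-.335,-.9])
# bin
for z in (.09,): print('bin',[np.round(atz(t,*p,z)[:2]*1e3) for p in [(147,192),(213,188),(225,285),(150,293)]])
# orthophotos 1mm -> 6px
import numpy as np
def ortho(n,f,x,y,z,w=.028,k=6):
    im=cv2.imread(f)[:,:,::-1]; N=int(2*w*1000*k)
    src=np.float32([proj(n,[x+a*w,y+c*w,z]) for a,c in [(1,1),(1,-1),(-1,-1),(-1,1)]])
    H=cv2.getPerspectiveTransform(src,np.float32([(0,0),(N,0),(N,N),(0,N)]))
    o=cv2.warpPerspective(im,H,(N,N),flags=cv2.INTER_CUBIC); cv2.line(o,(N//2,0),(N//2,6),(255,255,0));cv2.line(o,(0,N//2),(6,N//2),(255,255,0));return o
if __name__=='__main__':
    o=np.vstack([np.hstack([cv2.resize(ortho(n,f'pics/{n}0.png',x,y,z),(266,266)) for x,y,z in [(.605,-.1335,.075),(.5485,-.0435,.075),(.446,-.305,.045)]]) for n in(t,s)])
    cv2.imwrite('pics/o.png',o[:,:,::-1])
E
python3 m2.py | sed '1,/-----/d'
```

```text
b [648.7   7.2  96.1] gap 0.1
b [623.6 -13.6  94.6] gap 1.1
b [583.9  33.7  90.5] gap 0.4
b [610.4  56.2  95.2] gap 0.4
[0.61663029 0.02086465 0.09410077]
box
[548.7 -42.1] -6.0 res px [-1.3 -1.7  1.  -1.5  1.4 -1.   1.5  1.5 -0.7  1.1  1.3  2.5 -3.1  1.6
 -0.8 -0.9 -0.5  0.2  0.3 -0.4 -0.1  0.5  0.3 -0.2]
drvblk
[ 445.7 -305.3] 1.0 res px [ 0.3  0.1  0.7 -0.3  0.4  0.9 -0.4  0.2  0.7  1.2 -0.2 -0.5  0.  -0.4
  0.8 -0.6]
keyblk
[ 615.4 -335.5] -61.5 res px [ 0.4 -0.5  0.8 -0.5  0.9  1.5  0.   0.5 -0.2 -0.3 -0.4 -0.7]
bin [array([625., 461.]), array([630., 288.]), array([381., 253.]), array([367., 440.])]
```

View pics/o.png

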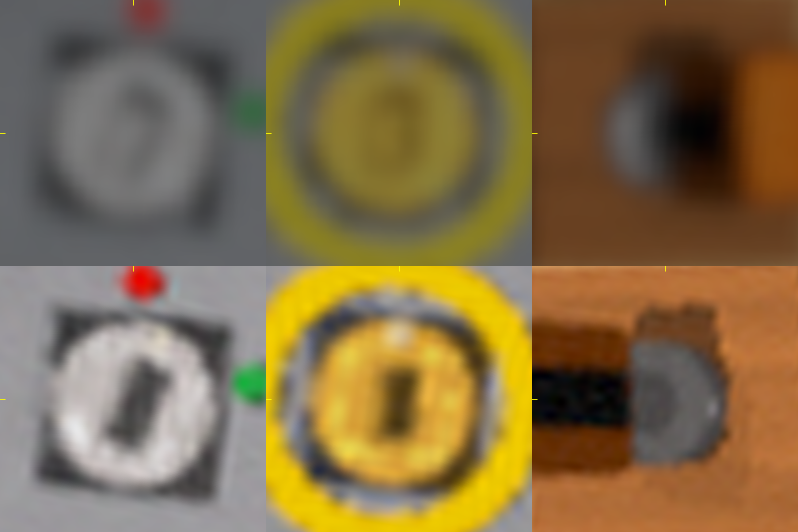

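Run:
```python
from h import *
print('glue',tri((330,121),(423,181)))
print('glue cap at z .15',atz('top',329,120,.15),'can',atz('top',267,118,.115),'tape',atz('top',374,137,.065))
```

```text
glue (array([ 0.78388816, -0.0231205 ,  0.14380326]), np.float64(0.0008347233059660819))
glue cap at z .15 [ 0.78369896 -0.0204679   0.15      ] can [0.80859647 0.14158308 0.115     ] tape [ 0.76487913 -0.14425987  0.065     ]
```

Call:
apply_moves(delta_pos=[[0.1,0.02,0],[0.2,0.05,0],[0.3,0.1,0],[0.39,0.15,0],[0.46,0.23,0],[0.52,0.31,0],[0.57,0.4,0],[0.62,0.5,0]], dr=[[0,0,-0.1],[0,0,-0.2],[0,0,-0.3],[0,0,-0.4],[0,0,-0.5],[0,0,-0.6],[0,0,-0.65],[0,0,-0.7]], jaw=[1,1,1,1,1,1,1,1], force=30)

```text
time: 0.77
tool_pos: [0.3635, -0.3138, 0.2262]
tool_rot: [-3.141, 0.0, -0.127]
contact_force: [1.2, 0.4, 0.4]
opening: 0.0919
grip_force: 0.0
```

Call:
apply_moves(delta_pos=[[0.05,0.1,0],[0.1,0.2,0],[0.14,0.3,0],[0.18,0.4,0],[0.22,0.5,0],[0.25,0.6,0],[0.28,0.7,0],[0.3,0.8,0]], dr=[[0,0,-0.1],[0,0,-0.2],[0,0,-0.3],[0,0,-0.4],[0,0,-0.5],[0,0,-0.6],[0,0,-0.7],[0,0,-0.758]], jaw=[1,1,1,1,1,1,1,1])

```text
time: 1.43
tool_pos: [0.4809, -0.003, 0.2265]
tool_rot: [3.141, 0.0, -0.508]
contact_force: [1.3, 0.1, 0.1]
opening: 0.0916
grip_force: 0.0
```

Run:
```python
from h import *
o=telemetry.observe();print(o['qpos'],o['tool_pos'],o['tool_rot'],o['time'])
```

```text
[-1.65768708e-01  2.61692951e-01  1.63990839e+00 -1.30782098e-04
  1.24020936e+00  1.91289040e+00] [ 0.48089948 -0.00303443  0.22650999] [ 3.14140298e+00  1.63924659e-04 -5.07820335e-01] 1.4333
```

Call:
apply_moves(delta_pos=[[0.014,0.075,-0.05],[0.028,0.151,-0.12],[0.028,0.151,-0.2],[0.028,0.151,-0.28],[0.028,0.151,-0.33],[0.028,0.151,-0.363],[0.028,0.151,-0.363],[0.028,0.151,-0.363]], dr=[[0,0,0],[0,0,0],[0,0,0],[0,0,0],[0,0,0],[0,0,0],[0,0,0],[0,0,0]], jaw=[1,1,1,1,1,1,1,0.2])

```text
time: 2.1
tool_pos: [0.4914, 0.0554, 0.0811]
tool_rot: [3.141, 0.002, -0.505]
contact_force: [-0.3, 0.4, -0.1]
opening: 0.0884
grip_force: 0.0
```

Call:
apply_moves(delta_pos=[[0,0,0],[0,0,0],[0,0,0],[0,0,0],[0,0,0],[0,0,0.05],[0,0,0.15],[0,0,0.25]], dr=[[0,0,0],[0,0,0],[0,0,0],[0,0,0],[0,0,0],[0,0,0],[0,0,0],[0,0,0]], jaw=[0.2,0.2,0.2,0.2,0.2,0.2,0.2,0.2])

```text
time: 2.77
tool_pos: [0.4906, 0.0553, 0.1819]
tool_rot: [3.14, 0.003, -0.505]
contact_force: [1.8, -0.2, -0.0]
opening: 0.0365
grip_force: 0.0
```

Run:
```python
from h import *
s=snap('side','side1');crop(s,230,140,390,260,5,'s3')
print(telemetry.observe()['opening'])
```

```text
0.03246619580717746
```

View pics/s3.png

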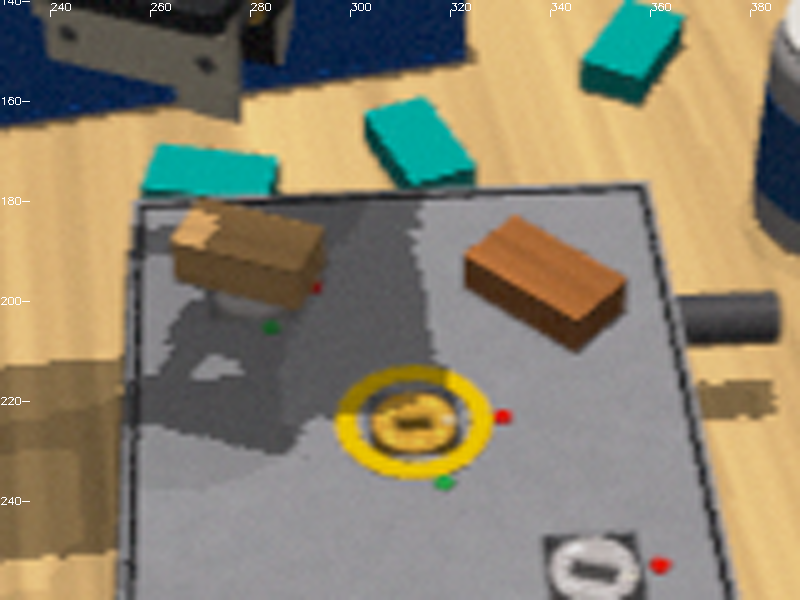

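Call:
apply_moves(delta_pos=[[0,0.006,0],[0,0.006,0],[0,0.006,0],[0,0.006,0],[0,0.006,-0.08],[0,0.006,-0.16],[0,0.006,-0.22],[0,0.006,-0.252]], dr=[[0,0,0],[0,0,0],[0,0,0],[0,0,0],[0,0,0],[0,0,0],[0,0,0],[0,0,0]], jaw=[0.7,0.7,0.7,0.7,0.7,0.7,0.7,0.7])

```text
time: 3.48
tool_pos: [0.4891, 0.0578, 0.0767]
tool_rot: [3.138, 0.006, -0.505]
contact_force: [-0.6, -1.1, -0.1]
opening: 0.0643
grip_force: 0.0
```

Call:
apply_moves(delta_pos=[[0,0,0],[0,0,0],[0,0,0],[0,0,0],[0,0,0],[0,0,0],[0,0,0],[0,0,0]], dr=[[0,0,0],[0,0,0],[0,0,0],[0,0,0],[0,0,0],[0,0,0],[0,0,0],[0,0,0]], jaw=[0.2,0.2,0.2,0.2,0.2,0.2,0.2,0.2])

```text
time: 4.15
tool_pos: [0.4922, 0.0577, 0.0815]
tool_rot: [-3.141, -0.001, -0.505]
contact_force: [-0.9, -0.1, 5.9]
opening: 0.0317
grip_force: 30.0
```

Call:
apply_moves(delta_pos=[[0,0,0.1],[0,0,0.2],[0,0.08,0.28],[0,0.18,0.28],[0,0.28,0.28],[0,0.38,0.28],[0.01,0.48,0.28],[0.02,0.58,0.28]], dr=[[0,0,0],[0,0,0],[0,0,0],[0,0,0],[0,0,0],[0,0,0],[0,0,0],[0,0,0]], jaw=[0.2,0.2,0.2,0.2,0.2,0.2,0.2,0.2])

```text
time: 4.82
tool_pos: [0.4992, 0.2917, 0.1929]
tool_rot: [3.142, -0.0, -0.505]
contact_force: [0.4, 0.4, 0.5]
opening: 0.0318
grip_force: 30.0
```

Call:
apply_moves(delta_pos=[[0,0.08,0],[0,0.17,0],[0,0.17,-0.08],[0,0.17,-0.16],[0,0.17,-0.23],[0,0.17,-0.28],[0,0.17,-0.28],[0,0.17,-0.28]], dr=[[0,0,0],[0,0,0],[0,0,0],[0,0,0],[0,0,0],[0,0,0],[0,0,0],[0,0,0]], jaw=[0.2,0.2,0.2,0.2,0.2,0.2,0.2,0.6])

```text
time: 5.48
tool_pos: [0.4992, 0.3575, 0.08]
tool_rot: [3.139, 0.001, -0.505]
contact_force: [0.7, -0.4, 0.0]
opening: 0.0351
grip_force: 0.0
```

Call:
apply_moves(delta_pos=[[0,0,0],[0,0,0],[0,0,0],[0,0,0.08],[0,0,0.18],[0,0,0.28],[0.04,-0.09,0.32],[0.08,-0.18,0.32]], dr=[[0,0,0],[0,0,0],[0,0,0],[0,0,0],[0,0,0],[0,0,-0.2],[0,0,-0.4],[0,0,-0.6]], jaw=[0.6,0.6,0.6,0.6,0.7,0.8,0.8,0.8])

```text
time: 6.15
tool_pos: [0.5337, 0.2877, 0.2157]
tool_rot: [-3.13, -0.004, -0.806]
contact_force: [1.3, -0.1, 0.8]
opening: 0.0724
grip_force: 0.0
```

Run:
```python
from h import *
o=telemetry.observe();print(o['tool_pos'],o['tool_rot'],o['time'])
a=snap('top','top2');b=snap('side','side2')
c=np.vstack([cv2.resize(a[160:310,130:420],(0,0),fx=2.7,fy=2)[:, :783],cv2.resize(b[130:270,215:390],(783,300))])
cv2.imwrite('pics/c2.png',np.ascontiguousarray(c[:,:,::-1]))
```

```text
[0.53366856 0.28768343 0.21568548] [-3.13027597 -0.00447893 -0.80562784] 6.15
```

View pics/c2.png

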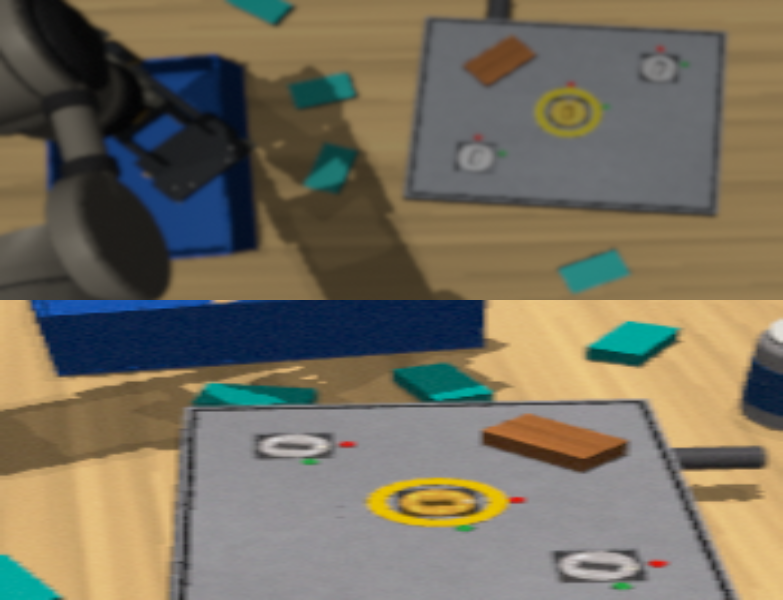

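Call:
apply_moves(delta_pos=[[0.03,-0.08,0],[0.06,-0.17,0],[0.09,-0.26,0],[0.12,-0.35,0],[0.15,-0.44,0],[0.18,-0.53,0],[0.2,-0.62,0],[0.2,-0.65,0]], dr=[[0,0,-0.05],[0,0,-0.1],[0,0,-0.1],[0,0,-0.1],[0,0,-0.1],[0,0,-0.1],[0,0,-0.1],[0,0,-0.1]], jaw=[0.8,0.8,0.8,0.8,0.8,0.8,0.8,0.8])

```text
time: 6.92
tool_pos: [0.613, 0.021, 0.2091]
tool_rot: [-3.142, -0.002, -0.858]
contact_force: [0.7, 0.0, -0.3]
opening: 0.0737
grip_force: 0.0
```

Call:
apply_moves(delta_pos=[[0,0,0],[0,0,0]], dr=[[0,0,0],[0,0,0]], jaw=[0.8,0.8])

```text
time: 7.08
tool_pos: [0.6116, 0.0258, 0.2091]
tool_rot: [-3.141, 0.0, -0.856]
contact_force: [-0.4, -0.0, 0.3]
opening: 0.0731
grip_force: 0.0
```

Call:
apply_moves(delta_pos=[[0.012,-0.012,-0.08],[0.012,-0.012,-0.16],[0.012,-0.012,-0.24],[0.012,-0.012,-0.3],[0.012,-0.012,-0.32],[0.012,-0.012,-0.32],[0.012,-0.012,-0.32],[0.012,-0.012,-0.32]], dr=[[0,0,-0.03],[0,0,-0.03],[0,0,-0.03],[0,0,-0.03],[0,0,-0.03],[0,0,-0.03],[0,0,-0.03],[0,0,-0.03]], jaw=[0.8,0.8,0.8,0.8,0.8,0.2,0.2,0.2])

```text
time: 7.75
tool_pos: [0.6179, 0.0216, 0.083]
tool_rot: [-3.139, -0.003, -0.869]
contact_force: [1.0, 0.4, 0.4]
opening: 0.0581
grip_force: 0.0
```

Call:
apply_moves(delta_pos=[[0,0,0],[0,0,0],[0,0,0],[0,0,0],[0,0,0],[0,0,0],[0,0,0],[0,0,0.02]], dr=[[0,0,0],[0,0,0],[0,0,0],[0,0,0],[0,0,0],[0,0,0],[0,0,0],[0,0,0]], jaw=[0.2,0.2,0.2,0.2,0.2,0.2,0.2,0.2])

```text
time: 8.42
tool_pos: [0.6157, 0.0209, 0.0878]
tool_rot: [3.14, 0.002, -0.87]
contact_force: [-1.2, -0.1, -0.8]
opening: 0.0357
grip_force: 29.9
```

Call:
apply_moves(delta_pos=[[0,0,0.1],[0,0,0.2],[-0.02,0.08,0.28],[-0.04,0.18,0.28],[-0.06,0.28,0.28],[-0.08,0.38,0.28],[-0.1,0.48,0.28],[-0.12,0.58,0.28]], dr=[[0,0,0],[0,0,0],[0,0,0],[0,0,0],[0,0,0],[0,0,0],[0,0,0],[0,0,0]], jaw=[0.2,0.2,0.2,0.2,0.2,0.2,0.2,0.2])

```text
time: 9.08
tool_pos: [0.5678, 0.2547, 0.2012]
tool_rot: [-3.142, -0.0, -0.87]
contact_force: [1.4, -0.0, -0.9]
opening: 0.0358
grip_force: 29.9
```

Call:
apply_moves(delta_pos=[[-0.02,0.09,0],[-0.04,0.18,0],[-0.05,0.26,0],[-0.05,0.26,-0.08],[-0.05,0.26,-0.17],[-0.05,0.26,-0.24],[-0.05,0.26,-0.27],[-0.05,0.26,-0.27]], dr=[[0,0,0],[0,0,0],[0,0,0],[0,0,0],[0,0,0],[0,0,0],[0,0,0],[0,0,0]], jaw=[0.2,0.2,0.2,0.2,0.2,0.2,0.2,0.6])

```text
time: 9.75
tool_pos: [0.5468, 0.356, 0.0895]
tool_rot: [3.135, 0.002, -0.87]
contact_force: [-0.9, -0.0, -0.4]
opening: 0.0388
grip_force: 0.0
```

Call:
apply_moves(delta_pos=[[0,0,0],[0,0,0],[0,0,0],[0,0,0.08],[0,0,0.18],[0,0,0.28],[-0.02,-0.09,0.34],[-0.04,-0.18,0.36]], dr=[[0,0,0],[0,0,0],[0,0,0],[0,0,0],[0,0,0],[0,0,0.2],[0,0,0.4],[0,0,0.6]], jaw=[0.6,0.6,0.6,0.6,0.6,0.6,0.6,0.6])

```text
time: 10.42
tool_pos: [0.5344, 0.2864, 0.2431]
tool_rot: [-3.132, -0.007, -0.562]
contact_force: [1.0, -0.4, 0.2]
opening: 0.055
grip_force: 0.0
```

Call:
apply_moves(delta_pos=[[-0.01,-0.1,0],[-0.02,-0.2,0],[-0.03,-0.3,0],[-0.04,-0.4,0],[-0.05,-0.5,0],[-0.06,-0.6,0],[-0.07,-0.7,0],[-0.08,-0.8,0]], dr=[[0,0,0.2],[0,0,0.4],[0,0,0.6],[0,0,0.8],[0,0,1],[0,0,1],[0,0,1],[0,0,1]], jaw=[0.6,0.6,0.6,0.6,0.6,0.6,0.6,0.6])

```text
time: 11.08
tool_pos: [0.5005, -0.0371, 0.2388]
tool_rot: [3.141, -0.004, -0.07]
contact_force: [0.9, 0.4, -0.4]
opening: 0.055
grip_force: 0.0
```

Call:
apply_moves(delta_pos=[[-0.01,-0.1,0],[-0.02,-0.2,0],[-0.03,-0.3,0],[-0.03,-0.4,0],[-0.03,-0.5,0],[-0.03,-0.6,0],[-0.03,-0.68,0],[-0.03,-0.68,0]], dr=[[0,0,0.06],[0,0,0.12],[0,0,0.12],[0,0,0.12],[0,0,0.12],[0,0,0.12],[0,0,0.12],[0,0,0.12]], jaw=[0.6,0.6,0.6,0.6,0.6,0.6,0.6,0.6])

```text
time: 11.75
tool_pos: [0.488, -0.3133, 0.238]
tool_rot: [3.137, -0.002, -0.016]
contact_force: [-0.6, 1.2, -0.9]
opening: 0.0552
grip_force: 0.0
```

Run:
```python
from h import *
o=telemetry.observe();print(o['tool_pos'],o['tool_rot'],o['qpos'])
a=snap('top','top3');b=snap('side','side3')
c=np.vstack([cv2.resize(a[160:310,130:420],(783,300)),cv2.resize(b[80:280,200:420],(783,300))])
cv2.imwrite('pics/c3.png',np.ascontiguousarray(c[:,:,::-1]))
```

```text
[ 0.48802239 -0.31328837  0.23802175] [ 3.13714482e+00 -2.39173323e-03 -1.55656844e-02] [-0.70175815  0.43315682  1.35218308 -0.00197296  1.35158465  0.88503373]
```

View pics/c3.png

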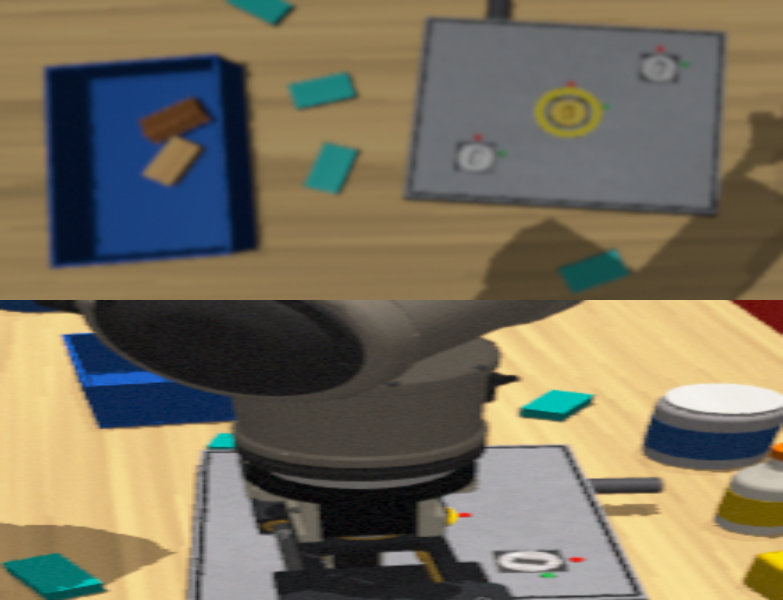

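```bash
cat > sl.py <<'E'
from h import *
def slot(im,n,x,y,z=.075,w=.02,k=8,r=.0125):
    N=int(2*w*1000*k)
    src=np.float32([proj(n,[x+a*w,y+c*w,z]) for a,c in [(1,1),(1,-1),(-1,-1),(-1,1)]])
    H=cv2.getPerspectiveTransform(src,np.float32([(0,0),(N,0),(N,N),(0,N)]))
    g=cv2.cvtColor(cv2.warpPerspective(im,H,(N,N),flags=cv2.INTER_CUBIC),cv2.COLOR_RGB2GRAY).astype(float)
    yy,xx=np.mgrid[:N,:N]; X=w-(yy+.5)/k/1000; Y=w-(xx+.5)/k/1000
    cx=cy=0
    for _ in range(3):
        m=np.hypot(X-cx,Y-cy)<r; lo,hi=np.percentile(g[m],2),np.median(g[m])
        q=np.clip((lo+.6*(hi-lo))-g,0,None)*m; q/=q.sum(); cx,cy=(q*X).sum(),(q*Y).sum()
    C=np.cov(np.vstack([X.ravel(),Y.ravel()]),aweights=q.ravel()); e,v=np.linalg.eigh(C); v=v[:,1]
    return np.round([1e3*(x+cx),1e3*(y+cy)],1),round(np.degrees(np.arctan(v[1]/v[0])),1),np.round(np.sqrt(12*e)*1e3,1)
if __name__=='__main__':
    for f,n in(('side2','side'),('side0','side'),('top2','top')):
        im=cv2.imread(f'pics/{f}.png')[:,:,::-1]
        for nm,p in(('a',(.4924,.048)),('b',(.605,-.134)),('lock',(.5486,-.043))): print(f,nm,*slot(im,n,*p))
E
python3 sl.py
```

```text
side2 a [491.3  47.7] -21.2 [ 6.5 16.6]
side2 b [ 603.7 -134.5] -23.2 [ 6.7 16.7]
side2 lock [547.6 -43.6] -7.1 [ 5.7 13.5]
side0 a [499.4  60.5] -26.1 [ 6.9 14.8]
side0 b [ 603.7 -134.5] -23.4 [ 6.7 16.6]
side0 lock [547.5 -43.5] -7.5 [ 5.7 13.6]
top2 a [494.5  51.1] -21.9 [ 7.  20.5]
top2 b [ 619.  -148.6] 42.5 [ 5.8 11.8]
top2 lock [554.3 -45.1] -13.0 [ 9.  17.9]
```

Call:
apply_moves(delta_pos=[[-0.08,0.015,-0.05],[-0.106,0.02,-0.12],[-0.106,0.02,-0.2],[-0.106,0.02,-0.2],[-0.106,0.02,-0.2]], dr=[[0,0,0.066],[0,0,0.066],[0,0,0.066],[0,0,0.066],[0,0,0.066]], jaw=[0.6,0.6,0.6,0.6,0.6])

```text
time: 12.27
tool_pos: [0.4462, -0.2977, 0.1572]
tool_rot: [-3.14, 0.001, 0.024]
contact_force: [0.2, 0.4, 0.3]
opening: 0.0551
grip_force: 0.0
```

Call:
apply_moves(delta_pos=[[-0.001,-0.019,0],[-0.001,-0.019,-0.06],[-0.001,-0.019,-0.12],[-0.001,-0.019,-0.185],[-0.001,-0.019,-0.185],[-0.001,-0.019,-0.185]], dr=[[0,0,-0.01],[0,0,-0.01],[0,0,-0.01],[0,0,-0.01],[0,0,-0.01],[0,0,-0.01]], jaw=[0.6,0.6,0.6,0.6,0.6,0.6])

```text
time: 12.77
tool_pos: [0.4465, -0.3072, 0.0838]
tool_rot: [3.141, -0.0, 0.018]
contact_force: [-0.4, -0.7, -0.1]
opening: 0.0551
grip_force: 0.0
```

Call:
apply_moves(delta_pos=[[0,0,0],[0,0,0],[0,0,0],[0,0,0],[0,0,0],[0,0,0],[0,0,0],[0,0,0]], dr=[[0,0,0],[0,0,0],[0,0,0],[0,0,0],[0,0,0],[0,0,0],[0,0,0],[0,0,0]], jaw=[0.1,0.1,0.1,0.1,0.1,0.1,0.1,0.1], force=40)

```text
time: 13.43
tool_pos: [0.4459, -0.3067, 0.0831]
tool_rot: [3.141, -0.0, 0.018]
contact_force: [-0.2, 0.2, 3.9]
opening: 0.018
grip_force: 40.0
```

```bash
cat > st.py <<'E'
from cell import telemetry
o=telemetry.observe()
for k in('time','tool_pos','tool_rot','contact_force','torque','opening','grip_force'):print(k,o[k])
print(o['qpos'][5])
E
python3 st.py
```

```text
time 13.4333
tool_pos [ 0.44587416 -0.30672648  0.08307323]
tool_rot [ 3.14124892e+00 -3.11244131e-04  1.78139631e-02]
contact_force [-0.18784956  0.1913349   3.87613772]
torque [0.17444204 0.09749243 0.01902324]
opening 0.018017712149529522
grip_force 40.00002086162567
0.808809246620408
```

Call:
apply_moves(delta_pos=[[0,0,0.05],[0,0,0.12],[0.02,0.02,0.22],[0.1,0.09,0.25],[0.18,0.17,0.25],[0.25,0.25,0.25],[0.32,0.33,0.25],[0.396,0.43,0.25]], dr=[[0,0,0],[0,0,0],[0,0,-0.15],[0,0,-0.3],[0,0,-0.45],[0,0,-0.6],[0,0,-0.75],[0,0,-0.846]], jaw=[0.1,0.1,0.1,0.1,0.1,0.1,0.1,0.1])

```text
time: 14.1
tool_pos: [0.5952, -0.1461, 0.1825]
tool_rot: [3.141, 0.0, -0.41]
contact_force: [-0.3, -0.3, -1.2]
opening: 0.0179
grip_force: 40.0
```

Call:
apply_moves(delta_pos=[[0,0,0],[0,0,0],[0,0,0],[0,0,0]], dr=[[0,0,0],[0,0,0],[0,0,0],[0,0,0]], jaw=[0.1,0.1,0.1,0.1])

```text
time: 14.43
tool_pos: [0.5934, -0.1485, 0.1824]
tool_rot: [3.141, 0.001, -0.406]
contact_force: [-0.0, -0.4, -1.9]
opening: 0.0179
grip_force: 40.0
```

```bash
python3 st.py
```

```text
time 14.4333
tool_pos [ 0.59341841 -0.14854182  0.18243419]
tool_rot [ 3.14102695e+00  8.87955403e-04 -4.06042044e-01]
contact_force [-0.04264918 -0.37032883 -1.89803709]
torque [-0.00641465  0.01507143  0.04716895]
opening 0.017949301691445617
grip_force 39.998964071273804
1.6067890864320635
```

Call:
apply_moves(delta_pos=[[0.0275,0.0355,0],[0.0275,0.0355,-0.06],[0.0275,0.0355,-0.11],[0.0275,0.0355,-0.126],[0.0275,0.0355,-0.126],[0.0275,0.0355,-0.126]], dr=[[0,0,0],[0,0,0],[0,0,0],[0,0,0],[0,0,0],[0,0,0]], jaw=[0.1,0.1,0.1,0.1,0.1,0.1])

```text
time: 14.93
tool_pos: [0.605, -0.1344, 0.1329]
tool_rot: [3.141, -0.0, -0.407]
contact_force: [0.7, 0.2, -0.3]
opening: 0.0179
grip_force: 40.0
```

Run:
```python
from h import *
o=telemetry.observe();print(o['tool_pos'],o['tool_rot'],o['contact_force'])
s=snap('side','side4');crop(s,310,205,390,275,8,'s4')
```

```text
[ 0.60502783 -0.13440933  0.13286292] [ 3.14146323e+00 -1.18102871e-04 -4.06667756e-01] [ 0.68371892  0.22744937 -0.25937128]
```

View pics/s4.png

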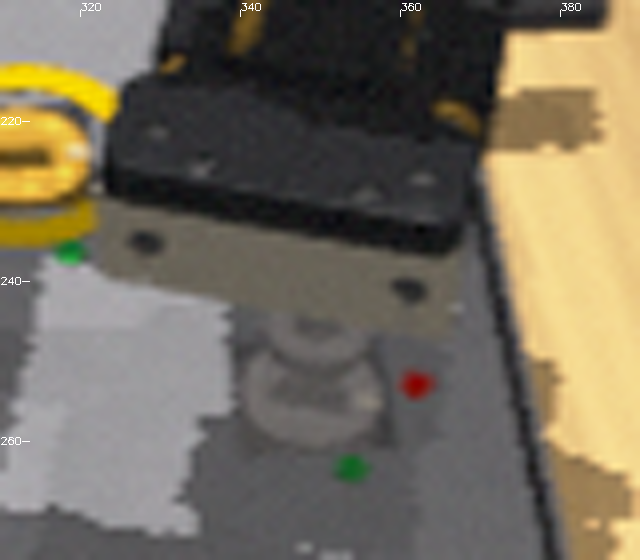

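Run:
```python
from h import *
for z in(.075,.095,.101):
    p=proj('side',[.6045,-.1343,z]);print(z,(p-[310,205]+.44)*8)
p=proj('side',[.6055,-.1343,.075]);print((p-[310,205]+.44)*8)
```

```text
0.075 [313.4389938  393.57235797]
0.095 [318.41864006 339.18415049]
0.101 [319.94237796 322.54172876]
[317.42538001 393.0586663 ]
```

Call:
apply_moves(delta_pos=[[-0.0028,0,0],[-0.0028,0,-0.008],[-0.0028,0,-0.016],[-0.0028,0,-0.022],[-0.0028,0,-0.022]], dr=[[0,0,0],[0,0,0],[0,0,0],[0,0,0],[0,0,0]], jaw=[0.1,0.1,0.1,0.1,0.1])

```text
time: 15.4
tool_pos: [0.6038, -0.1331, 0.1229]
tool_rot: [3.141, 0.001, -0.405]
contact_force: [0.1, 0.0, -0.9]
opening: 0.0175
grip_force: 40.0
```

```bash
python3 st.py
```

```text
time 15.4
tool_pos [ 0.60376123 -0.13312777  0.12291842]
tool_rot [ 3.14143403e+00  1.06203981e-03 -4.05094502e-01]
contact_force [ 0.05218572  0.00227273 -0.93693041]
torque [ 0.04689664  0.03687943 -0.02116845]
opening 0.01753429010182572
grip_force 39.99906599521637
1.6350650553010482
```

Call:
apply_moves(delta_pos=[[0,0,-0.008],[0,0,-0.016],[0,0,-0.024],[0,0,-0.024]], dr=[[0,0,0],[0,0,0],[0,0,0],[0,0,0]], jaw=[0.1,0.1,0.1,0.1])

```text
time: 15.73
tool_pos: [0.604, -0.1332, 0.1134]
tool_rot: [3.142, 0.001, -0.405]
contact_force: [1.1, -0.3, -0.7]
opening: 0.0175
grip_force: 40.0
```

```bash
python3 st.py
```

```text
time 15.7333
tool_pos [ 0.60400007 -0.13322077  0.11336011]
tool_rot [ 3.14151393e+00  5.48396873e-04 -4.05153937e-01]
contact_force [ 1.11370932 -0.32498985 -0.67128522]
torque [0.0419684  0.03612576 0.00833176]
opening 0.01751697693178628
grip_force 39.999035596847534
1.6350675667809003
```

Call:
apply_moves(delta_pos=[[0,0,0],[0,0,0],[0,0,0],[0,0,0],[0,0,0],[0,0,0],[0,0,0]], dr=[[0,0,-0.15],[0,0,-0.3],[0,0,-0.45],[0,0,-0.6],[0,0,-0.75],[0,0,-0.9],[0,0,-0.9]], jaw=[0.1,0.1,0.1,0.1,0.1,0.1,0.1])

```text
time: 16.32
tool_pos: [0.6038, -0.1334, 0.1137]
tool_rot: [3.141, 0.0, -0.858]
contact_force: [-0.2, -1.4, -0.6]
opening: 0.0177
grip_force: 40.0
```

```bash
python3 st.py
```

```text
time 16.3167
tool_pos [ 0.60376941 -0.13344157  0.11374804]
tool_rot [ 3.14073579e+00  4.81931450e-04 -8.57644517e-01]
contact_force [-0.15058508 -1.4434805  -0.63168243]
torque [-0.08175489  0.26647324  0.10100067]
opening 0.017695241351822984
grip_force 40.00413537025452
2.087553993852339
```

Call:
apply_moves(delta_pos=[[0,0,0],[0,0,0],[0,0,0],[0,0,0],[0,0,0],[0,0,0],[0,0,0]], dr=[[0,0,-0.15],[0,0,-0.3],[0,0,-0.45],[0,0,-0.6],[0,0,-0.75],[0,0,-0.9],[0,0,-1]], jaw=[0.1,0.1,0.1,0.1,0.1,0.1,0.1])

```text
time: 16.9
tool_pos: [0.604, -0.1332, 0.1138]
tool_rot: [3.141, 0.0, -1.356]
contact_force: [-1.1, 0.1, -2.1]
opening: 0.0181
grip_force: 40.0
```

```bash
python3 st.py
```

```text
time 16.9
tool_pos [ 0.60399419 -0.13321078  0.11376729]
tool_rot [ 3.14115165e+00  2.70600324e-04 -1.35613860e+00]
contact_force [-1.13412225  0.05661378 -2.05595575]
torque [0.17160042 0.05332514 0.07329921]
opening 0.01806957566476226
grip_force 40.00458240509033
2.5860238669059394
```

Call:
apply_moves(delta_pos=[[0,0,0],[0,0,0],[0,0,0]], dr=[[0,0,-0.1],[0,0,-0.16],[0,0,-0.16]], jaw=[0.1,0.1,0.1])

```text
time: 17.15
tool_pos: [0.604, -0.1332, 0.1138]
tool_rot: [3.141, 0.0, -1.434]
contact_force: [-0.4, 0.6, -1.2]
opening: 0.0177
grip_force: 40.0
```

```bash
python3 st.py
```

```text
time 17.15
tool_pos [ 0.60400292 -0.13317405  0.11377401]
tool_rot [ 3.14118813e+00  3.07774685e-04 -1.43389984e+00]
contact_force [-0.4268076   0.63775155 -1.24004145]
torque [0.18005264 0.02250576 0.16040423]
opening 0.017674406926962736
grip_force 40.00437140464783
2.6637568186373564
```

Continue in small steps until the torque rises at the stop.

Call:
apply_moves(delta_pos=[[0,0,0],[0,0,0],[0,0,0]], dr=[[0,0,-0.08],[0,0,-0.16],[0,0,-0.16]], jaw=[0.1,0.1,0.1])

```text
time: 17.4
tool_pos: [0.6041, -0.1331, 0.1138]
tool_rot: [3.141, 0.0, -1.514]
contact_force: [-0.1, 0.0, -1.1]
opening: 0.0177
grip_force: 40.0
```

```bash
python3 st.py
```

```text
time 17.4
tool_pos [ 0.60405122 -0.13314133  0.11377871]
tool_rot [ 3.14129108e+00  2.87321419e-04 -1.51391269e+00]
contact_force [-0.13822613  0.02529439 -1.07114031]
torque [ 0.20281966 -0.05497194  0.14748404]
opening 0.017742935335627093
grip_force 40.00410318374634
2.743785828977694
```

Call:
apply_moves(delta_pos=[[0,0,0],[0,0,0],[0,0,0]], dr=[[0,0,-0.06],[0,0,-0.12],[0,0,-0.12]], jaw=[0.1,0.1,0.1])

```text
time: 17.65
tool_pos: [0.6041, -0.1331, 0.1138]
tool_rot: [3.141, 0.0, -1.573]
contact_force: [0.4, 0.2, -3.2]
opening: 0.0179
grip_force: 40.0
```

```bash
python3 st.py
```

```text
time 17.65
tool_pos [ 0.60407896 -0.13312537  0.11379005]
tool_rot [ 3.14136052e+00  2.84178512e-04 -1.57323796e+00]
contact_force [ 0.36248535  0.16979741 -3.1860012 ]
torque [ 0.28269408 -0.08468851  0.18092237]
opening 0.017856482953807203
grip_force 40.004183650016785
2.8031080522142107
```

Call:
apply_moves(delta_pos=[[0,0,0],[0,0,0],[0,0,0]], dr=[[0,0,-0.06],[0,0,-0.12],[0,0,-0.12]], jaw=[0.1,0.1,0.1])

```text
time: 17.9
tool_pos: [0.6041, -0.1331, 0.1138]
tool_rot: [3.141, 0.0, -1.633]
contact_force: [0.5, 1.6, -2.1]
opening: 0.0179
grip_force: 40.0
```

```bash
python3 st.py
```

```text
time 17.9
tool_pos [ 0.60410349 -0.13312288  0.11376621]
tool_rot [ 3.14138569e+00  3.57079491e-04 -1.63339265e+00]
contact_force [ 0.47612926  1.6250889  -2.08963991]
torque [ 0.33169034 -0.17407275  0.12407199]
opening 0.01785209428200585
grip_force 40.00413715839386
2.8631850022588865
```

Call:
apply_moves(delta_pos=[[0,0,0],[0,0,0],[0,0,0]], dr=[[0,0,-0.06],[0,0,-0.12],[0,0,-0.12]], jaw=[0.1,0.1,0.1])

```text
time: 18.15
tool_pos: [0.6041, -0.1332, 0.1138]
tool_rot: [3.141, 0.0, -1.693]
contact_force: [0.3, 1.8, -2.5]
opening: 0.018
grip_force: 40.0
```

```bash
python3 st.py
```

```text
time 18.15
tool_pos [ 0.60413173 -0.13315019  0.1137712 ]
tool_rot [ 3.14144875e+00  3.13644947e-04 -1.69345828e+00]
contact_force [ 0.31548069  1.82652689 -2.48405762]
torque [ 0.36173109 -0.19535952  0.06676032]
opening 0.01796309200979525
grip_force 40.00403702259064
2.9232354542885615
```

Run:
```python
from h import *
s=snap('side','side5');t=snap('top','top5');crop(s,300,200,400,275,8,'s5')
```

```text
(no output)
```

View pics/s5.png

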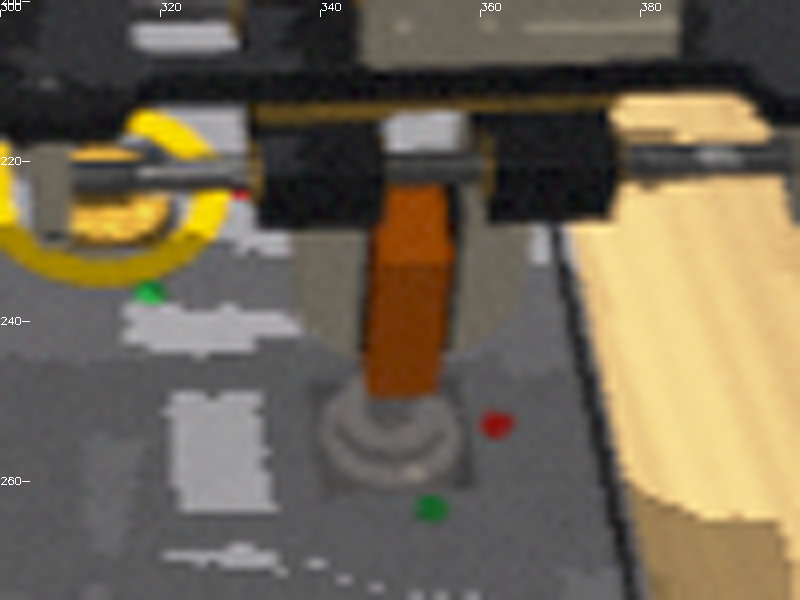

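```bash
cat > mk.py <<'E'
from h import *
def ring(f,cx,cy,r0=.0125,r1=.0155,n='side'):
    g=cv2.imread(f'pics/{f}.png').astype(np.float32)
    out=[]
    for a in range(-170,60,5):
        v=[]
        for r in np.linspace(r0,r1,4):
            p=proj(n,[cx+r*np.cos(np.radians(a)),cy+r*np.sin(np.radians(a)),.075])
            v.append(cv2.getRectSubPix(g,(1,1),(float(p[0]),float(p[1]))).mean())
        out.append((a,int(np.mean(v))))
    return out
if __name__=='__main__':
    import sys
    print(ring(sys.argv[1],float(sys.argv[2]),float(sys.argv[3])))
E
python3 mk.py side0 .6042 -.1343; python3 mk.py side5 .6042 -.1343
```

```text
[(-170, 194), (-165, 198), (-160, 201), (-155, 197), (-150, 191), (-145, 187), (-140, 180), (-135, 179), (-130, 179), (-125, 172), (-120, 168), (-115, 167), (-110, 169), (-105, 171), (-100, 176), (-95, 178), (-90, 178), (-85, 179), (-80, 184), (-75, 187), (-70, 182), (-65, 172), (-60, 170), (-55, 176), (-50, 178), (-45, 178), (-40, 178), (-35, 178), (-30, 180), (-25, 189), (-20, 193), (-15, 185), (-10, 181), (-5, 184), (0, 183), (5, 181), (10, 183), (15, 184), (20, 183), (25, 185), (30, 192), (35, 193), (40, 190), (45, 186), (50, 182), (55, 181)]
[(-170, 98), (-165, 100), (-160, 102), (-155, 104), (-150, 103), (-145, 102), (-140, 103), (-135, 104), (-130, 104), (-125, 102), (-120, 101), (-115, 103), (-110, 104), (-105, 104), (-100, 102), (-95, 105), (-90, 109), (-85, 115), (-80, 118), (-75, 117), (-70, 110), (-65, 103), (-60, 101), (-55, 102), (-50, 103), (-45, 102), (-40, 103), (-35, 105), (-30, 102), (-25, 100), (-20, 99), (-15, 99), (-10, 99), (-5, 101), (0, 102), (5, 102), (10, 103), (15, 102), (20, 102), (25, 102), (30, 104), (35, 102), (40, 95), (45, 85), (50, 74), (55, 66)]
```

Call:
apply_moves(delta_pos=[[0,0,0],[0,0,0],[0,0,0],[0,0,0],[0,0,0]], dr=[[0,0,0],[0,0,0],[0,0,-0.1],[0,0,-0.2],[0,0,-0.24]], jaw=[0.1,0.1,0.1,0.1,0.1], force=60)

```text
time: 18.67
tool_pos: [0.6041, -0.1334, 0.1138]
tool_rot: [3.142, -0.0, -1.816]
contact_force: [1.3, 0.4, -4.5]
opening: 0.0175
grip_force: 60.1
```

```bash
python3 st.py
python3 - <<'E'
from h import *
snap('side','side6')
from mk import ring
print([x for x in ring('side6',.6042,-.1343) if -105<x[0]<-55])
E
```

```text
time 18.6667
tool_pos [ 0.60413891 -0.1333638   0.1138288 ]
tool_rot [ 3.14156095e+00 -2.52009776e-04 -1.81602092e+00]
contact_force [ 1.3129319   0.42877438 -4.45204427]
torque [ 0.32607994 -0.28602869  0.47726142]
opening 0.017538786391970766
grip_force 60.05222976207733
3.0459998220513076
[(-100, 102), (-95, 104), (-90, 108), (-85, 115), (-80, 118), (-75, 115), (-70, 108), (-65, 103), (-60, 103)]
```

Call:
apply_moves(delta_pos=[[0,0,0],[0,0,0],[0,0,0],[0,0,0],[0,0,0],[0,0,0],[0,0,0],[0,0,0]], dr=[[0,0,0.2],[0,0,0.4],[0,0,0.62],[0,0,0.62],[0,0,0.62],[0,0,0.62],[0,0,0.62],[0,0,0.62]], jaw=[0.1,0.1,0.1,0.1,0.3,0.3,0.1,0.1])

```text
time: 19.38
tool_pos: [0.6042, -0.1334, 0.1142]
tool_rot: [-3.141, -0.0, -1.506]
contact_force: [0.5, -0.3, 0.3]
opening: 0.018
grip_force: 0.0
```

Call:
apply_moves(delta_pos=[[0,0,0],[0,0,0],[0,0,0]], dr=[[0,0,0],[0,0,0],[0,0,0]], jaw=[0.1,0.1,0.1])

```text
time: 19.63
tool_pos: [0.6041, -0.1334, 0.1142]
tool_rot: [-3.141, -0.0, -1.506]
contact_force: [-1.2, -0.7, 0.9]
opening: 0.0178
grip_force: 60.0
```

```bash
python3 st.py
```

```text
time 19.6333
tool_pos [ 0.60413607 -0.13341991  0.11415105]
tool_rot [-3.14149224e+00 -2.16241481e-04 -1.50552269e+00]
contact_force [-1.1528692  -0.68229687  0.91452267]
torque [0.03479228 0.10185436 0.00012423]
opening 0.017787514855950596
grip_force 59.998594522476196
2.735319438483423
```

Call:
apply_moves(delta_pos=[[0,0,0.06],[0,0,0.14],[-0.03,0.04,0.17],[-0.07,0.11,0.17],[-0.11,0.18,0.17],[-0.15,0.25,0.17],[-0.19,0.32,0.17],[-0.22,0.38,0.17]], dr=[[0,0,0],[0,0,0],[0,0,0.2],[0,0,0.4],[0,0,0.6],[0,0,0.8],[0,0,1],[0,0,1]], jaw=[0.1,0.1,0.1,0.1,0.1,0.1,0.1,0.1])

```text
time: 20.3
tool_pos: [0.5144, 0.0203, 0.1818]
tool_rot: [3.141, 0.001, -1.0]
contact_force: [1.0, 0.2, -0.6]
opening: 0.0179
grip_force: 60.0
```

Call:
apply_moves(delta_pos=[[-0.06,0.07,0],[-0.06,0.07,0],[-0.06,0.07,0],[-0.06,0.07,0],[-0.06,0.07,0],[-0.06,0.07,0]], dr=[[0,0,0.2],[0,0,0.4],[0,0,0.6],[0,0,0.8],[0,0,1],[0,0,1]], jaw=[0.1,0.1,0.1,0.1,0.1,0.1])

```text
time: 20.8
tool_pos: [0.4919, 0.0469, 0.1818]
tool_rot: [3.141, 0.0, -0.502]
contact_force: [0.5, -0.4, -1.7]
opening: 0.0179
grip_force: 60.0
```

```bash
python3 st.py
python3 - <<'E'
from h import *
from mk import ring
snap('side','side7')
print([x for x in ring('side7',.6042,-.1343) if -105<x[0]<-55])
E
```

```text
time 20.8
tool_pos [0.49190486 0.04686245 0.18182145]
tool_rot [ 3.14140552e+00  2.95443003e-04 -5.01555719e-01]
contact_force [ 0.49354337 -0.43562665 -1.70356564]
torque [ 0.0589892   0.01882598 -0.00641499]
opening 0.01785235270245133
grip_force 59.99584257602692
2.012143347866633
[(-100, 170), (-95, 165), (-90, 163), (-85, 168), (-80, 176), (-75, 182), (-70, 172), (-65, 164), (-60, 168)]
```

Call:
apply_moves(delta_pos=[[0,0.005,-0.03],[0,0.005,-0.08],[0,0.005,-0.12],[0,0.005,-0.12],[0,0.005,-0.12]], dr=[[0,0,0.15],[0,0,0.25],[0,0,0.25],[0,0,0.25],[0,0,0.25]], jaw=[0.1,0.1,0.1,0.1,0.1])

```text
time: 21.27
tool_pos: [0.4917, 0.0487, 0.1335]
tool_rot: [3.141, 0.002, -0.383]
contact_force: [1.0, -0.7, -1.8]
opening: 0.0177
grip_force: 60.0
```

```bash
python3 st.py
python3 - <<'E'
from h import *
from sl import slot
im=cv2.imread('pics/side7.png')[:,:,::-1]
print(slot(im,'side',.605,-.134)); 
s=snap('side','side8');crop(s,250,165,350,240,8,'s8')
for z in(.075,.095): print((proj('side',[.492,.049,z])-[250,165]+.44)*8)
E
```

```text
time 21.2667
tool_pos [0.49167376 0.04865115 0.13354389]
tool_rot [ 3.14090947e+00  1.83340977e-03 -3.82880483e-01]
contact_force [ 0.96188558 -0.67682896 -1.79425779]
torque [0.09972938 0.01536532 0.02008541]
opening 0.017709337669407257
grip_force 59.99750375747681
1.897125446788588
(array([ 603.7, -133.7]), np.float64(-73.1), array([ 6.6, 15.1]))
[246.57820077 263.55331177]
[243.57754385 209.24632836]
```

View pics/s8.png

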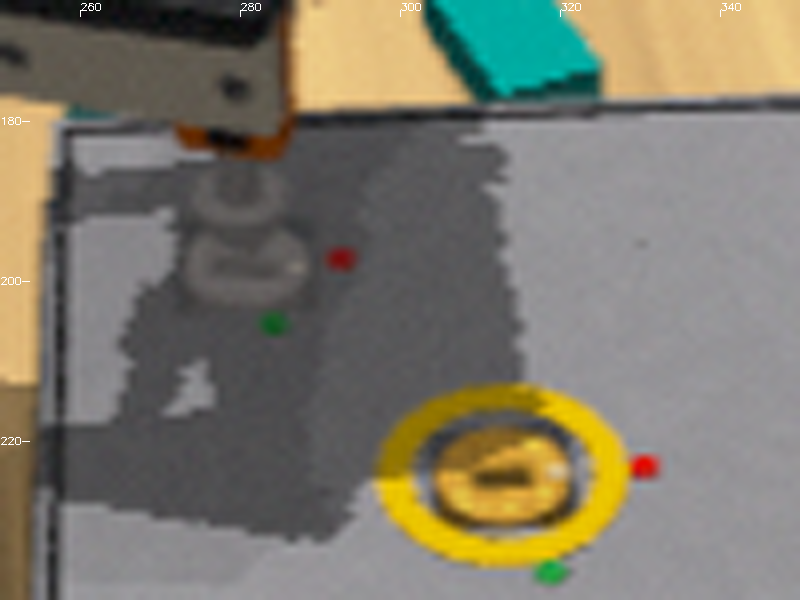

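Call:
apply_moves(delta_pos=[[0.0025,0.001,0],[0.0025,0.001,-0.008],[0.0025,0.001,-0.016],[0.0025,0.001,-0.022],[0.0025,0.001,-0.022]], dr=[[0,0,0],[0,0,0],[0,0,0],[0,0,0],[0,0,0]], jaw=[0.1,0.1,0.1,0.1,0.1])

```text
time: 21.73
tool_pos: [0.4928, 0.0491, 0.1247]
tool_rot: [3.141, 0.001, -0.38]
contact_force: [0.2, -0.0, -1.0]
opening: 0.0175
grip_force: 60.0
```

```bash
python3 st.py
```

```text
time 21.7333
tool_pos [0.49278078 0.04911912 0.12472596]
tool_rot [ 3.14127252e+00  7.52303315e-04 -3.80441033e-01]
contact_force [ 0.1670347  -0.00360943 -0.95561689]
torque [0.04404486 0.0228099  0.01187629]
opening 0.017465586300042638
grip_force 59.99747693538666
1.8957761590712614
```

Call:
apply_moves(delta_pos=[[0,0,-0.008],[0,0,-0.016],[0,0,-0.0255],[0,0,-0.0255]], dr=[[0,0,0],[0,0,0],[0,0,0],[0,0,0]], jaw=[0.1,0.1,0.1,0.1])

```text
time: 22.07
tool_pos: [0.4929, 0.0491, 0.1144]
tool_rot: [3.141, 0.001, -0.38]
contact_force: [-1.6, -0.2, -0.4]
opening: 0.0178
grip_force: 60.0
```

Call:
apply_moves(delta_pos=[[0,0,0],[0,0,0],[0,0,0],[0,0,0],[0,0,0],[0,0,0],[0,0,0]], dr=[[0,0,-0.15],[0,0,-0.3],[0,0,-0.45],[0,0,-0.6],[0,0,-0.75],[0,0,-0.9],[0,0,-1]], jaw=[0.1,0.1,0.1,0.1,0.1,0.1,0.1])

```text
time: 22.65
tool_pos: [0.4922, 0.0486, 0.1145]
tool_rot: [3.139, 0.001, -0.883]
contact_force: [-2.0, -2.1, -2.0]
opening: 0.0178
grip_force: 60.0
```

```bash
python3 st.py
```

```text
time 22.65
tool_pos [0.49221292 0.04860723 0.11450025]
tool_rot [ 3.13914533e+00  7.37306507e-04 -8.83439921e-01]
contact_force [-2.001506   -2.06178323 -1.95367853]
torque [-0.42607877  0.38813409  0.09292118]
opening 0.017804899952510528
grip_force 60.000852942466736
2.399071915029079
```

Call:
apply_moves(delta_pos=[[0,0,0],[0,0,0],[0,0,0],[0,0,0],[0,0,0],[0,0,0],[0,0,0]], dr=[[0,0,-0.15],[0,0,-0.3],[0,0,-0.45],[0,0,-0.6],[0,0,-0.75],[0,0,-0.9],[0,0,-1]], jaw=[0.1,0.1,0.1,0.1,0.1,0.1,0.1])

```text
time: 23.23
tool_pos: [0.4923, 0.0487, 0.1145]
tool_rot: [3.139, -0.0, -1.383]
contact_force: [-1.5, -2.2, -1.6]
opening: 0.0175
grip_force: 60.0
```

Call:
apply_moves(delta_pos=[[0,0,0],[0,0,0],[0,0,0],[0,0,0]], dr=[[0,0,-0.1],[0,0,-0.2],[0,0,-0.3],[0,0,-0.3]], jaw=[0.1,0.1,0.1,0.1])

```text
time: 23.57
tool_pos: [0.4923, 0.0487, 0.1145]
tool_rot: [3.139, -0.001, -1.532]
contact_force: [-1.9, -1.2, -1.4]
opening: 0.0178
grip_force: 60.0
```

```bash
python3 st.py
```

```text
time 23.5667
tool_pos [0.49231602 0.04873175 0.11452603]
tool_rot [ 3.13942912e+00 -5.77668909e-04 -1.53158470e+00]
contact_force [-1.93813223 -1.23158317 -1.41177946]
torque [-0.37463065  0.4251891   0.06027978]
opening 0.01777429863474517
grip_force 60.00063121318817
3.0470389354764955
```

Call:
apply_moves(delta_pos=[[0,0,0],[0,0,0],[0,0,0]], dr=[[0,0,-0.1],[0,0,-0.2],[0,0,-0.2]], jaw=[0.1,0.1,0.1])

```text
time: 23.82
tool_pos: [0.4924, 0.0441, 0.1146]
tool_rot: [-3.141, 0.018, -1.623]
contact_force: [1.1, 10.7, -2.7]
opening: 0.0179
grip_force: 60.0
```

```bash
python3 st.py
```

```text
time 23.8167
tool_pos [0.49244277 0.04407475 0.11459779]
tool_rot [-3.14126593  0.01835108 -1.62294788]
contact_force [ 1.06147742 10.68631256 -2.72971981]
torque [ 2.42701157 -0.17398104  0.0826029 ]
opening 0.017911168169119068
grip_force 59.99841034412384
3.1031882354864186
```

Call:
apply_moves(delta_pos=[[0,0,0],[0,0,0],[0,0,0]], dr=[[0,0,0.15],[0,0,0.25],[0,0,0.25]], jaw=[0.1,0.1,0.1])

```text
time: 24.07
tool_pos: [0.4923, 0.0441, 0.1147]
tool_rot: [-3.141, 0.017, -1.493]
contact_force: [-0.1, 8.7, -1.2]
opening: 0.018
grip_force: 60.0
```

```bash
python3 st.py;  python3 - <<'E'
from h import *
from mk import ring
snap('side','side9')
for f in('side2','side9'): print([x for x in ring(f,.492,.0488) if -120<x[0]<5])
E
```

```text
time 24.0667
tool_pos [0.4923306  0.0441282  0.11465705]
tool_rot [-3.14099185  0.01688691 -1.49263485]
contact_force [-0.11405979  8.67372078 -1.19788012]
torque [ 2.09209197  0.0327991  -0.02620109]
opening 0.01804213099730169
grip_force 59.995561838150024
2.9751386487523312
[(-115, 166), (-110, 164), (-105, 165), (-100, 167), (-95, 169), (-90, 172), (-85, 174), (-80, 176), (-75, 180), (-70, 181), (-65, 185), (-60, 187), (-55, 187), (-50, 183), (-45, 181), (-40, 178), (-35, 172), (-30, 170), (-25, 176), (-20, 186), (-15, 196), (-10, 190), (-5, 185), (0, 182)]
[(-115, 80), (-110, 79), (-105, 78), (-100, 78), (-95, 80), (-90, 81), (-85, 81), (-80, 83), (-75, 85), (-70, 85), (-65, 84), (-60, 82), (-55, 81), (-50, 79), (-45, 79), (-40, 80), (-35, 82), (-30, 84), (-25, 85), (-20, 85), (-15, 84), (-10, 85), (-5, 86), (0, 87)]
```

Call:
apply_moves(delta_pos=[[0,0.006,0],[0,0.0115,0],[0,0.0115,0]], dr=[[0,-0.02,0],[0,-0.034,0],[0,-0.034,0]], jaw=[0.1,0.1,0.1])

```text
time: 24.37
tool_pos: [0.4919, 0.0469, 0.1146]
tool_rot: [-3.125, 0.011, -1.494]
contact_force: [-1.5, 0.4, -2.3]
opening: 0.0175
grip_force: 60.0
```

```bash
python3 st.py
```

```text
time 24.3667
tool_pos [0.49186682 0.04693342 0.11462286]
tool_rot [-3.12478311  0.01148491 -1.49448731]
contact_force [-1.47926277  0.4383739  -2.25677727]
torque [0.15963242 0.41970418 0.02100581]
opening 0.017465059096918176
grip_force 59.99632716178894
2.986391149640527
```

Call:
apply_moves(delta_pos=[[0,0.003,0],[0,0.005,0],[0,0.005,0],[0,0.005,0]], dr=[[-0.02,0.02,0],[-0.034,0.034,0],[-0.034,0.034,0],[-0.034,0.034,0]], jaw=[0.1,0.1,0.1,0.1])

```text
time: 24.7
tool_pos: [0.4925, 0.0486, 0.1148]
tool_rot: [3.14, -0.005, -1.495]
contact_force: [-2.8, -2.7, -0.2]
opening: 0.0178
grip_force: 60.0
```

```bash
python3 st.py
```

```text
time 24.7
tool_pos [0.49250886 0.04858227 0.11477047]
tool_rot [ 3.14023562 -0.00485384 -1.49478616]
contact_force [-2.75006434 -2.70751465 -0.20138007]
torque [-0.44493283  0.48652307 -0.02417335]
opening 0.017839122059983933
grip_force 59.99722123146057
3.0155930660519537
```

Call:
apply_moves(delta_pos=[[0,0,0],[0,0,0],[0,0,0],[0,0,0],[0,0,0.04],[0,0,0.09],[0,0,0.12],[0,0,0.12]], dr=[[0.01,0,0],[0.01,0,0],[0.01,0,0],[0.01,0,0],[0.01,0,0],[0.01,0,0],[0.01,0,0.2],[0.01,0,0.4]], jaw=[0.1,0.4,0.4,0.4,0.4,0.4,0.4,0.4])

```text
time: 25.37
tool_pos: [0.4944, 0.0489, 0.1656]
tool_rot: [-3.136, -0.001, -1.291]
contact_force: [0.7, 0.5, -0.1]
opening: 0.0364
grip_force: 0.0
```

```bash
python3 st.py
python3 - <<'E'
from h import *
snap('side','side10')
E
```

```text
time 25.3667
tool_pos [0.49442914 0.04894374 0.16562851]
tool_rot [-3.13560204e+00 -8.94805871e-04 -1.29091029e+00]
contact_force [ 0.70247658  0.48400993 -0.08691556]
torque [ 0.1820815  -0.02836979  0.00092357]
opening 0.036421682923700106
grip_force 0.0
2.804668739027203
```

Call:
apply_moves(delta_pos=[[0,0,0],[0,0,0],[0,0,0],[0,0,0],[0,0,0]], dr=[[0,0,0.24],[0,0,0.48],[0,0,0.72],[0,0,0.96],[0,0,1]], jaw=[0.4,0.4,0.4,0.4,0.4])

```text
time: 25.83
tool_pos: [0.4925, 0.049, 0.1626]
tool_rot: [-3.141, 0.001, -0.793]
contact_force: [-0.1, 0.8, -0.3]
opening: 0.0364
grip_force: 0.0
```

Call:
apply_moves(delta_pos=[[0,0,0],[0,0,0],[0,0,0],[0,0,0],[0,0,0]], dr=[[0,0,0.24],[0,0,0.48],[0,0,0.72],[0,0,0.96],[0,0,1]], jaw=[0.4,0.4,0.4,0.4,0.4])

```text
time: 26.25
tool_pos: [0.4925, 0.0489, 0.1626]
tool_rot: [-3.141, 0.001, -0.295]
contact_force: [-0.4, -0.1, -0.0]
opening: 0.0364
grip_force: 0.0
```

Call:
apply_moves(delta_pos=[[0,0,0],[0,0,0],[0,0,0],[0,0,0],[0,0,0]], dr=[[0,0,0.24],[0,0,0.48],[0,0,0.72],[0,0,0.96],[0,0,1]], jaw=[0.4,0.4,0.4,0.4,0.4])

```text
time: 26.67
tool_pos: [0.4925, 0.0489, 0.1626]
tool_rot: [-3.141, 0.001, 0.204]
contact_force: [-0.2, 1.0, -0.5]
opening: 0.0366
grip_force: 0.0
```

Call:
apply_moves(delta_pos=[[0,0,0],[0,0,0],[0,0,0],[0,0,0],[0,0,0]], dr=[[0,0,0.24],[0,0,0.48],[0,0,0.72],[0,0,0.96],[0,0,1]], jaw=[0.4,0.4,0.4,0.4,0.4])

```text
time: 27.08
tool_pos: [0.4925, 0.0488, 0.1627]
tool_rot: [-3.141, 0.001, 0.703]
contact_force: [-1.0, -0.2, -0.2]
opening: 0.0366
grip_force: 0.0
```

Call:
apply_moves(delta_pos=[[0,0,0],[0,0,0],[0,0,0],[0,0,0],[0,0,0]], dr=[[0,0,0.24],[0,0,0.48],[0,0,0.72],[0,0,0.96],[0,0,1]], jaw=[0.4,0.4,0.4,0.4,0.4])

```text
time: 27.5
tool_pos: [0.4925, 0.0488, 0.1627]
tool_rot: [-3.141, 0.001, 1.202]
contact_force: [1.0, 0.1, -0.3]
opening: 0.0366
grip_force: 0.0
```

Call:
apply_moves(delta_pos=[[0,0,0],[0,0,0],[0,0,0],[0,0,0],[0,0,0]], dr=[[0,0,0.24],[0,0,0.48],[0,0,0.72],[0,0,0.87],[0,0,0.87]], jaw=[0.4,0.4,0.4,0.4,0.4])

```text
time: 27.92
tool_pos: [0.4925, 0.0488, 0.1627]
tool_rot: [-3.142, 0.001, 1.635]
contact_force: [-0.9, -0.1, 0.6]
opening: 0.0371
grip_force: 0.0
```

```bash
python3 st.py
```

```text
time 27.9167
tool_pos [0.4924914  0.04881019 0.16274721]
tool_rot [-3.14158807e+00  6.01319396e-04  1.63473831e+00]
contact_force [-0.923673   -0.05116084  0.55088493]
torque [-0.028886   -0.08404227 -0.02394611]
opening 0.037111240129453424
grip_force 0.0
-0.11944724812574763
```

Call:
apply_moves(delta_pos=[[0,0,-0.05],[0,0,-0.1],[0,0,-0.12],[0,0,-0.12],[0,0,-0.12],[0,0,-0.12],[0,0,-0.12],[0,0,-0.12]], dr=[[0,0,0],[0,0,0],[0,0,0],[0,0,0],[0,0,0],[0,0,0],[0,0,0],[0,0,0]], jaw=[0.4,0.4,0.4,0.4,0.1,0.1,0.1,0.1])

```text
time: 28.58
tool_pos: [0.4927, 0.0487, 0.1156]
tool_rot: [3.141, 0.001, 1.639]
contact_force: [-0.3, -1.3, 4.2]
opening: 0.0174
grip_force: 59.9
```

Call:
apply_moves(delta_pos=[[0,0,0],[0,0,0],[0,0,0],[0,0,0],[0,0,0]], dr=[[0,0,0],[0,0,0],[0,0,-0.1],[0,0,-0.2],[0,0,-0.2]], jaw=[0.1,0.1,0.1,0.1,0.1])

```text
time: 29.0
tool_pos: [0.4924, 0.0488, 0.1155]
tool_rot: [3.141, 0.001, 1.537]
contact_force: [-3.1, -0.7, 6.6]
opening: 0.0178
grip_force: 59.9
```

```bash
python3 st.py
```

```text
time 29.0
tool_pos [0.49239624 0.04876992 0.11554869]
tool_rot [3.14134116e+00 7.87632379e-04 1.53699371e+00]
contact_force [-3.06151088 -0.71860999  6.5881204 ]
torque [-0.06998409  0.51599044 -0.02523382]
opening 0.01777643106149337
grip_force 59.89262402057648
-0.02145148039765486
```

Call:
apply_moves(delta_pos=[[0,0,0],[0,0,0],[0,0,0]], dr=[[0,0,-0.1],[0,0,-0.2],[0,0,-0.2]], jaw=[0.1,0.1,0.1])

```text
time: 29.25
tool_pos: [0.4924, 0.0488, 0.1156]
tool_rot: [3.141, 0.001, 1.437]
contact_force: [-2.5, -0.3, 7.3]
opening: 0.0172
grip_force: 59.9
```

```bash
python3 st.py
```

```text
time 29.25
tool_pos [0.49237991 0.04879309 0.11555261]
tool_rot [3.14134943e+00 7.63446125e-04 1.43710619e+00]
contact_force [-2.52888621 -0.28267649  7.3296625 ]
torque [-0.10711931  0.52833373  0.10094229]
opening 0.017162630924675525
grip_force 59.89388823509216
0.07847893428859727
```

Call:
apply_moves(delta_pos=[[0,0,0],[0,0,0],[0,0,0]], dr=[[0,0,-0.1],[0,0,-0.2],[0,0,-0.2]], jaw=[0.1,0.1,0.1])

```text
time: 29.5
tool_pos: [0.4923, 0.0489, 0.1156]
tool_rot: [3.142, 0.001, 1.338]
contact_force: [-3.7, 0.9, 7.1]
opening: 0.0178
grip_force: 59.9
```

```bash
python3 st.py
```

```text
time 29.5
tool_pos [0.49226983 0.04888659 0.11555653]
tool_rot [3.14151278e+00 8.31710308e-04 1.33788345e+00]
contact_force [-3.73718952  0.88165215  7.06392386]
torque [0.01057951 0.65936788 0.35638505]
opening 0.017809688507128343
grip_force 59.93789255619049
0.17795049672194757
```

Call:
apply_moves(delta_pos=[[0,0,0],[0,0,0],[0,0,0]], dr=[[0,0,-0.08],[0,0,-0.16],[0,0,-0.16]], jaw=[0.1,0.1,0.1])

```text
time: 29.75
tool_pos: [0.4923, 0.0486, 0.1156]
tool_rot: [3.141, 0.001, 1.259]
contact_force: [-3.2, -2.3, 7.4]
opening: 0.0176
grip_force: 60.0
```

```bash
python3 st.py
python3 - <<'E'
from h import *
snap('side','side11')
from mk import ring
print([x for x in ring('side11',.492,.0488) if -105<x[0]<-55])
E
```

```text
time 29.75
tool_pos [0.49226969 0.04864348 0.11556943]
tool_rot [3.14133393e+00 1.36013775e-03 1.25899468e+00]
contact_force [-3.22491653 -2.26122698  7.44985519]
torque [-0.20661426  0.55916059  0.61375549]
opening 0.0176447140449302
grip_force 60.01850366592407
0.2570761908721442
[(-100, 90), (-95, 92), (-90, 96), (-85, 102), (-80, 105), (-75, 104), (-70, 99), (-65, 92), (-60, 89)]
```

Call:
apply_moves(delta_pos=[[0,0,0],[0,0,0],[0,0,0],[0,0,0],[0,0,0],[0,0,0],[0,0,0],[0,0,0]], dr=[[0,0,0.22],[0,0,0.44],[0,0,0.66],[0,0,0.66],[0,0,0.66],[0,0,0.66],[0,0,0.66],[0,0,0.66]], jaw=[0.1,0.1,0.1,0.1,0.3,0.3,0.1,0.1])

```text
time: 30.47
tool_pos: [0.4924, 0.0488, 0.1146]
tool_rot: [-3.141, 0.001, 1.589]
contact_force: [-0.0, -0.1, 0.2]
opening: 0.0181
grip_force: 0.6
```

Call:
apply_moves(delta_pos=[[0,0,0],[0,0,0],[0,0,0],[0,0,0.04],[0,0,0.1],[0.02,-0.06,0.17],[0.04,-0.14,0.17],[0.06,-0.22,0.17]], dr=[[0,0,0],[0,0,0],[0,0,0],[0,0,0],[0,0,0],[0,0,0.24],[0,0,0.48],[0,0,0.72]], jaw=[0.1,0.1,0.1,0.1,0.1,0.1,0.1,0.1])

```text
time: 31.13
tool_pos: [0.5176, -0.0399, 0.1846]
tool_rot: [3.138, 0.003, 1.958]
contact_force: [0.7, -0.1, -2.1]
opening: 0.0177
grip_force: 60.0
```

```bash
python3 st.py
```

```text
time 31.1333
tool_pos [ 0.5175985  -0.03987171  0.1846271 ]
tool_rot [3.13842530e+00 2.83406497e-03 1.95754055e+00]
contact_force [ 0.71982023 -0.08252317 -2.11903992]
torque [ 0.02228257 -0.13009464  0.01532681]
opening 0.017721763451230076
grip_force 59.9910306930542
-0.6108037709927397
```

Call:
apply_moves(delta_pos=[[-0.01,-0.08,0],[-0.03,-0.17,0],[-0.05,-0.26,0],[-0.07,-0.35,0],[-0.1,-0.44,0],[-0.13,-0.53,0],[-0.16,-0.6,0]], dr=[[0,0,0.2],[0,0,0.4],[0,0,0.6],[0,0,0.8],[0,0,1],[0,0,1],[0,0,1]], jaw=[0.1,0.1,0.1,0.1,0.1,0.1,0.1])

```text
time: 31.72
tool_pos: [0.4515, -0.2817, 0.1825]
tool_rot: [-3.141, 0.001, 2.449]
contact_force: [0.3, -0.6, -2.0]
opening: 0.0179
grip_force: 60.0
```

Call:
apply_moves(delta_pos=[[0,0,0],[0,0,0],[0,0,0],[0,0,0],[0,0,0],[0,0,0]], dr=[[0,0,0.2],[0,0,0.4],[0,0,0.6],[0,0,0.8],[0,0,1],[0,0,1]], jaw=[0.1,0.1,0.1,0.1,0.1,0.1])

```text
time: 32.22
tool_pos: [0.4523, -0.2792, 0.1825]
tool_rot: [3.141, 0.0, 2.953]
contact_force: [-0.4, -1.0, -1.6]
opening: 0.0176
grip_force: 60.0
```

```bash
python3 st.py
python3 - <<'E'
from h import *
from mk import ring
from sl import slot
s=snap('side','side12');t=snap('top','top12')
for nm,x,y in(('a',.492,.0488),('b',.6042,-.1338)):
    print(nm,slot(s,'side',x,y),slot(t,'top',x,y),[v for v in ring('side12',x,y) if -105<v[0]<-55])
E
```

```text
time 32.2167
tool_pos [ 0.45230178 -0.27917378  0.18249255]
tool_rot [3.14136977e+00 6.02629525e-05 2.95291808e+00]
contact_force [-0.42715541 -0.99988331 -1.58894146]
torque [ 0.07725573 -0.15100416 -0.01280777]
opening 0.017584390049094643
grip_force 59.98942494392395
-2.07958092287413
a (array([502.2,  55.3]), np.float64(-60.5), array([14.9, 17.1])) (array([495. ,  51.8]), np.float64(-71.8), array([ 7.6, 19.5])) [(-100, 64), (-95, 64), (-90, 64), (-85, 64), (-80, 64), (-75, 64), (-70, 64), (-65, 63), (-60, 63)]
b (array([ 603.7, -133.6]), np.float64(-72.9), array([ 6.5, 15.2])) (array([ 611.3, -143.3]), np.float64(-52.1), array([12.1, 21. ])) [(-100, 194), (-95, 187), (-90, 182), (-85, 192), (-80, 201), (-75, 203), (-70, 193), (-65, 188), (-60, 193)]
```

Call:
apply_moves(delta_pos=[[-0.016,-0.069,0],[-0.016,-0.069,-0.05],[-0.016,-0.069,-0.12],[-0.016,-0.069,-0.18],[-0.016,-0.069,-0.2],[-0.016,-0.069,-0.2]], dr=[[0,0,0.2],[0,0,0.414],[0,0,0.414],[0,0,0.414],[0,0,0.414],[0,0,0.414]], jaw=[0.1,0.1,0.1,0.1,0.1,0.1])

```text
time: 32.82
tool_pos: [0.445, -0.3058, 0.1008]
tool_rot: [3.138, -0.003, -3.128]
contact_force: [0.5, 1.1, -1.1]
opening: 0.0177
grip_force: 60.0
```

```bash
python3 st.py
python3 - <<'E'
from h import *
s=snap('side','side13');crop(s,240,300,320,375,8,'s13')
for z in(.045,.065): print((proj('side',[.4459,-.3060,z])-[240,300]+.44)*8)
E
```

```text
time 32.8167
tool_pos [ 0.44502034 -0.30584182  0.10079473]
tool_rot [ 3.13834975e+00 -2.84147146e-03 -3.12846997e+00]
contact_force [ 0.50039964  1.13296914 -1.12846178]
torque [ 0.06446508 -0.11995279  0.03137461]
opening 0.017710790845779298
grip_force 59.9909645318985
-2.3285009349732535
[313.38596319 434.71863625]
[309.21525845 385.73307245]
```

View pics/s13.png

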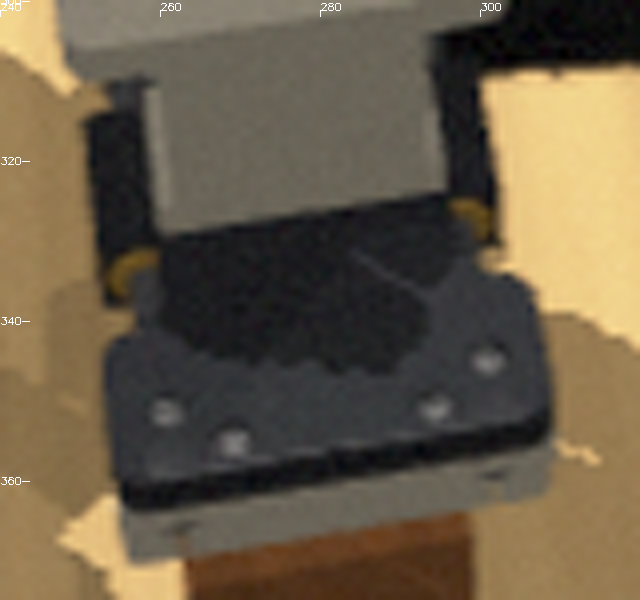

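Call:
apply_moves(delta_pos=[[0.002,-0.002,0],[0.002,-0.002,-0.006],[0.002,-0.002,-0.012],[0.002,-0.002,-0.018],[0.002,-0.002,-0.018]], dr=[[0,0,0],[0,0,0],[0,0,0],[0,0,0],[0,0,0]], jaw=[0.1,0.1,0.1,0.1,0.1])

```text
time: 33.28
tool_pos: [0.447, -0.3076, 0.0957]
tool_rot: [-3.141, 0.001, -3.127]
contact_force: [-0.3, 0.5, -0.9]
opening: 0.0181
grip_force: 60.0
```

```bash
python3 st.py
```

```text
time 33.2833
tool_pos [ 0.44696255 -0.30759952  0.09567512]
tool_rot [-3.14135120e+00  9.73009267e-04 -3.12669527e+00]
contact_force [-0.30365498  0.49866573 -0.8507049 ]
torque [ 0.17223064 -0.18020635 -0.01336109]
opening 0.018094811390325847
grip_force 59.99100923538208
-2.330360346842489
```

Call:
apply_moves(delta_pos=[[-0.002,0.002,-0.006],[-0.002,0.002,-0.012],[-0.002,0.002,-0.019],[-0.002,0.002,-0.027],[-0.002,0.002,-0.027]], dr=[[0,0,0],[0,0,0],[0,0,0],[0,0,0],[0,0,0]], jaw=[0.1,0.1,0.1,0.1,0.1])

```text
time: 33.7
tool_pos: [0.4461, -0.3068, 0.0847]
tool_rot: [3.142, 0.001, -3.127]
contact_force: [-0.6, -0.5, -0.9]
opening: 0.0173
grip_force: 60.0
```

```bash
python3 st.py
```

```text
time 33.7
tool_pos [ 0.44605678 -0.30680768  0.084656  ]
tool_rot [ 3.14157165e+00  5.61053546e-04 -3.12659429e+00]
contact_force [-0.56265424 -0.50314218 -0.90087428]
torque [ 0.07362799 -0.12397289  0.00060739]
opening 0.017256964492214123
grip_force 59.99103248119354
-2.330417494980429
```

Call:
apply_moves(delta_pos=[[0,0,-0.003],[0,0,-0.003],[0,0,-0.003],[0,0,-0.003],[0,0,-0.003],[0,0,0.04],[0,0,0.12],[0,0,0.22]], dr=[[0,0,0],[0,0,0],[0,0,0],[0,0,0],[0,0,0],[0,0,0],[0,0,0],[0,0,0]], jaw=[0.1,0.1,0.5,0.5,0.5,0.5,0.5,0.5])

```text
time: 34.37
tool_pos: [0.4448, -0.3057, 0.1713]
tool_rot: [3.137, -0.004, -3.127]
contact_force: [0.7, 1.4, -1.3]
opening: 0.0457
grip_force: 0.0
```

Call:
apply_moves(delta_pos=[[0.08,-0.02,0.06],[0.18,-0.04,0.06],[0.27,-0.06,0.06],[0.36,-0.07,0.06],[0.43,-0.075,0.06],[0.43,-0.075,0.06],[0.43,-0.075,0.06]], dr=[[0,0,0.2],[0,0,0.4],[0,0,0.6],[0,0,0.8],[0,0,0.96],[0,0,0.96],[0,0,0.96]], jaw=[0.5,0.5,0.5,0.5,0.5,0.5,0.5])

```text
time: 34.95
tool_pos: [0.6187, -0.3363, 0.1948]
tool_rot: [3.14, -0.001, -2.646]
contact_force: [-0.2, -0.2, -0.0]
opening: 0.046
grip_force: 0.0
```

```bash
python3 st.py
python3 - <<'E'
from h import *
from mk import ring
from sl import slot
s=snap('side','side14');t=snap('top','top14')
for nm,x,y in(('a',.492,.0488),('b',.6042,-.1338)):
    print(nm,slot(s,'side',x,y),slot(t,'top',x,y),[v for v in ring('side14',x,y) if -105<v[0]<-55])
# driver orange top
def cen(im,n,z):
    h=cv2.cvtColor(im,cv2.COLOR_RGB2HSV); return h
for n,im in(('side',s),('side0',cv2.imread('pics/side0.png')[:,:,::-1])):
    h=cv2.cvtColor(np.ascontiguousarray(im),cv2.COLOR_RGB2HSV)[310:360,240:310]
    m=(h[...,1]>200)&(h[...,0]<20)&(h[...,2]>190); ys,xs=np.nonzero(m); print(n,len(xs),xs.mean()+240,ys.mean()+310,ys.min()+310,ys.max()+310)
E
```

```text
time 34.95
tool_pos [ 0.61869766 -0.33634135  0.19475404]
tool_rot [ 3.13963728e+00 -5.21942311e-04 -2.64591006e+00]
contact_force [-0.20563083 -0.23800104 -0.02742015]
torque [ 0.1318844  -0.09611898 -0.08127977]
opening 0.046021504135963905
grip_force 0.0
-2.673362454316179
a (array([491.7,  47.9]), np.float64(-78.2), array([ 6.3, 15.7])) (array([495. ,  51.9]), np.float64(-72.2), array([ 7.9, 19.7])) [(-100, 206), (-95, 202), (-90, 203), (-85, 212), (-80, 218), (-75, 222), (-70, 210), (-65, 205), (-60, 211)]
b (array([ 612.6, -126.9]), np.float64(-75.9), array([17.3, 22.5])) (array([ 611. , -143.1]), np.float64(-53.0), array([11.8, 21.1])) [(-100, 206), (-95, 201), (-90, 198), (-85, 205), (-80, 212), (-75, 215), (-70, 207), (-65, 198), (-60, 192)]
side 172 276.04651162790697 330.3255813953488 325 336
side0 159 276.0503144654088 329.70440251572325 324 335
```

Call:
apply_moves(delta_pos=[[-0.008,0.002,-0.08],[-0.008,0.002,-0.16],[-0.008,0.002,-0.24],[-0.008,0.002,-0.3],[-0.008,0.002,-0.335],[-0.008,0.002,-0.335],[-0.008,0.002,-0.335]], dr=[[0,0,0],[0,0,0],[0,0,0],[0,0,0],[0,0,0],[0,0,0],[0,0,0]], jaw=[0.5,0.5,0.5,0.5,0.5,0.5,0.5])

```text
time: 35.63
tool_pos: [0.6139, -0.3362, 0.0632]
tool_rot: [3.141, 0.0, -2.648]
contact_force: [0.7, 0.4, 0.2]
opening: 0.0458
grip_force: 0.0
```

Call:
apply_moves(delta_pos=[[0,0,0],[0,0,0],[0,0,0],[0,0,0],[0,0,0],[0,0,0],[0,0,0],[0,0,0]], dr=[[0,0,0],[0,0,0],[0,0,0],[0,0,0],[0,0,0],[0,0,0],[0,0,0],[0,0,0]], jaw=[0,0,0,0,0,0,0,0], force=50)

```text
time: 36.3
tool_pos: [0.615, -0.336, 0.0631]
tool_rot: [-3.141, 0.001, -2.646]
contact_force: [-0.4, 0.7, 2.0]
opening: 0.0096
grip_force: 50.0
```

```bash
python3 st.py
```

```text
time 36.3
tool_pos [ 0.6149996  -0.33603457  0.06305843]
tool_rot [-3.14126919e+00  7.84334092e-04 -2.64642830e+00]
contact_force [-0.35976237  0.73829889  1.98915289]
torque [ 0.15337768 -0.05267957  0.00349668]
opening 0.009615813098755779
grip_force 50.00045120716095
-2.6757579266139366
```

Call:
apply_moves(delta_pos=[[0,0,0.04],[0,0,0.1],[0,0.02,0.19],[-0.02,0.1,0.25],[-0.04,0.19,0.25],[-0.06,0.28,0.25],[-0.08,0.37,0.25],[-0.1,0.46,0.25]], dr=[[0,0,0],[0,0,0],[0,0,-0.1],[0,0,-0.25],[0,0,-0.4],[0,0,-0.55],[0,0,-0.7],[0,0,-0.85]], jaw=[0,0,0,0,0,0,0,0])

```text
time: 36.97
tool_pos: [0.5741, -0.1505, 0.1628]
tool_rot: [-3.142, 0.001, -3.076]
contact_force: [0.5, 0.4, -0.6]
opening: 0.0099
grip_force: 50.0
```

Call:
apply_moves(delta_pos=[[-0.02,0.09,0],[-0.04,0.18,0],[-0.06,0.27,0],[-0.06,0.27,0],[-0.06,0.27,0]], dr=[[0,0,-0.2],[0,0,-0.36],[0,0,-0.36],[0,0,-0.36],[0,0,-0.36]], jaw=[0,0,0,0,0])

```text
time: 37.38
tool_pos: [0.5506, -0.0423, 0.163]
tool_rot: [-3.141, 0.001, 3.035]
contact_force: [0.4, -0.6, 0.2]
opening: 0.0095
grip_force: 50.0
```

```bash
python3 st.py
```

```text
time 37.3833
tool_pos [ 0.55061202 -0.04226541  0.16301454]
tool_rot [-3.14145166e+00  7.21856144e-04  3.03539106e+00]
contact_force [ 0.43510801 -0.55419869  0.24931606]
torque [ 0.0659731  -0.22660865  0.01266543]
opening 0.00952088979457875
grip_force 50.000043511390686
-1.6799346770895398
```

Call:
apply_moves(delta_pos=[[-0.006,0,-0.04],[-0.006,0,-0.08],[-0.006,0,-0.12],[-0.006,0,-0.129],[-0.006,0,-0.129],[-0.006,0,-0.129]], dr=[[0,0,0],[0,0,0],[0,0,0],[0,0,0],[0,0,0],[0,0,0]], jaw=[0,0,0,0,0,0])

```text
time: 37.88
tool_pos: [0.549, -0.0449, 0.1115]
tool_rot: [-3.141, 0.001, 3.031]
contact_force: [0.4, -0.3, -0.4]
opening: 0.0097
grip_force: 50.0
```

```bash
python3 st.py
```

```text
time 37.8833
tool_pos [ 0.54897699 -0.04492775  0.111509  ]
tool_rot [-3.14135515e+00  1.04446834e-03  3.03078458e+00]
contact_force [ 0.41618098 -0.26120211 -0.42630804]
torque [ 0.09803682 -0.18534684  0.01298767]
opening 0.00971157513276252
grip_force 49.999762773513794
-1.6806535008538794
```

Call:
apply_moves(delta_pos=[[-0.001,0.006,0],[-0.001,0.006,0],[-0.001,0.006,0]], dr=[[0,0,0],[0,0,0],[0,0,0]], jaw=[0,0,0])

```text
time: 38.13
tool_pos: [0.5485, -0.0417, 0.112]
tool_rot: [-3.141, 0.002, 3.032]
contact_force: [1.2, 0.2, -1.1]
opening: 0.01
grip_force: 50.0
```

```bash
python3 st.py
```

```text
time 38.1333
tool_pos [ 0.54851519 -0.04167227  0.11196752]
tool_rot [-3.14136440e+00  2.06702760e-03  3.03174246e+00]
contact_force [ 1.16691054  0.23620284 -1.05079525]
torque [ 0.04124047 -0.10581985 -0.05484615]
opening 0.010031580614937653
grip_force 49.999828934669495
-1.6760967968157856
```

Call:
apply_moves(delta_pos=[[0,0,-0.006],[0,0,-0.012],[0,0,-0.016],[0,0,-0.02],[0,0,-0.02]], dr=[[0,0,0],[0,0,0],[0,0,0],[0,0,0],[0,0,0]], jaw=[0,0,0,0,0])

```text
time: 38.55
tool_pos: [0.5478, -0.0416, 0.1027]
tool_rot: [3.142, -0.0, 3.032]
contact_force: [-0.4, 0.7, -0.4]
opening: 0.0096
grip_force: 50.0
```

```bash
python3 st.py
```

```text
time 38.55
tool_pos [ 0.54783631 -0.04155649  0.10268927]
tool_rot [ 3.14155630e+00 -2.06654829e-04  3.03168988e+00]
contact_force [-0.43234079  0.7472292  -0.38009749]
torque [ 0.07734366 -0.1534545   0.01093196]
opening 0.009603286474597862
grip_force 49.999938011169434
-1.6761321515607819
```

Call:
apply_moves(delta_pos=[[0,0,-0.006],[0,0,-0.012],[0,0,-0.018],[0,0,-0.024],[0,0,-0.026],[0,0,-0.026]], dr=[[0,0,0],[0,0,0],[0,0,0],[0,0,0],[0,0,0],[0,0,0]], jaw=[0,0,0,0,0,0])

```text
time: 39.05
tool_pos: [0.5481, -0.0416, 0.093]
tool_rot: [-3.142, 0.001, 3.032]
contact_force: [-1.8, 1.4, 2.0]
opening: 0.0098
grip_force: 50.0
```

```bash
python3 st.py
```

```text
time 39.05
tool_pos [ 0.54806205 -0.0415976   0.09299123]
tool_rot [-3.14152405e+00  6.74024428e-04  3.03167320e+00]
contact_force [-1.78588184  1.38402485  2.04491207]
torque [0.12773995 0.08029755 0.01756836]
opening 0.009809629755522976
grip_force 50.000563859939575
-1.6760863357423403
```

Call:
apply_moves(delta_pos=[[0,0,-0.003],[0,0,-0.003],[0,0,-0.003]], dr=[[0,0,0],[0,0,0],[0,0,0]], jaw=[0,0,0], force=60)

```text
time: 39.3
tool_pos: [0.5481, -0.0416, 0.0929]
tool_rot: [-3.141, 0.001, 3.032]
contact_force: [-4.5, 1.1, 11.5]
opening: 0.0098
grip_force: 60.0
```

```bash
python3 st.py
```

```text
time 39.3
tool_pos [ 0.54813777 -0.04161795  0.09290032]
tool_rot [-3.14138313e+00  1.43465839e-03  3.03176676e+00]
contact_force [-4.51564752  1.07772423 11.52796662]
torque [ 0.20105777  0.61966004 -0.01587648]
opening 0.00983608573772713
grip_force 60.00355303287506
-1.6761111897180714
```

Call:
apply_moves(delta_pos=[[0,0,0],[0,0,0],[0,0,0],[0,0,0],[0,0,0],[0,0,0],[0,0,0]], dr=[[0,0,-0.15],[0,0,-0.3],[0,0,-0.45],[0,0,-0.6],[0,0,-0.75],[0,0,-0.9],[0,0,-1]], jaw=[0,0,0,0,0,0,0])

```text
time: 39.88
tool_pos: [0.5488, -0.0423, 0.0929]
tool_rot: [-3.142, 0.003, 2.528]
contact_force: [-2.3, -2.1, 9.7]
opening: 0.0096
grip_force: 60.0
```

Call:
apply_moves(delta_pos=[[0,0,0],[0,0,0],[0,0,0],[0,0,0],[0,0,0],[0,0,0],[0,0,0]], dr=[[0,0,-0.15],[0,0,-0.3],[0,0,-0.45],[0,0,-0.6],[0,0,-0.75],[0,0,-0.9],[0,0,-1]], jaw=[0,0,0,0,0,0,0])

```text
time: 40.47
tool_pos: [0.5489, -0.0426, 0.0929]
tool_rot: [3.14, 0.003, 2.028]
contact_force: [-2.3, -3.4, 8.8]
opening: 0.0097
grip_force: 60.0
```

Call:
apply_moves(delta_pos=[[0,0,0],[0,0,0],[0,0,0],[0,0,0],[0,0,0]], dr=[[0,0,-0.15],[0,0,-0.3],[0,0,-0.45],[0,0,-0.6],[0,0,-0.6]], jaw=[0,0,0,0,0])

```text
time: 40.88
tool_pos: [0.5488, -0.0427, 0.0929]
tool_rot: [3.14, 0.003, 1.728]
contact_force: [-2.8, -2.9, 9.8]
opening: 0.01
grip_force: 60.0
```

```bash
python3 st.py
```

```text
time 40.8833
tool_pos [ 0.548822   -0.04265262  0.09293142]
tool_rot [3.13965160e+00 2.93145916e-03 1.72791458e+00]
contact_force [-2.84202092 -2.94930561  9.8057072 ]
torque [-0.57606499  0.37604366  0.02045563]
opening 0.010006274200589292
grip_force 60.005435943603516
-0.37138298904085626
```

Call:
apply_moves(delta_pos=[[0,0,0],[0,0,0],[0,0,0]], dr=[[0,0,-0.1],[0,0,-0.2],[0,0,-0.2]], jaw=[0,0,0])

```text
time: 41.13
tool_pos: [0.5488, -0.0427, 0.0929]
tool_rot: [3.139, 0.003, 1.629]
contact_force: [-2.0, -4.0, 9.0]
opening: 0.0098
grip_force: 60.0
```

```bash
python3 st.py
```

```text
time 41.1333
tool_pos [ 0.54880675 -0.04269573  0.0929278 ]
tool_rot [3.13948052e+00 2.76437874e-03 1.62931402e+00]
contact_force [-2.03417107 -3.99106996  9.04095823]
torque [-0.64939169  0.37807285  0.02153818]
opening 0.009791991630049082
grip_force 60.00497102737427
-0.272783282386838
```

Call:
apply_moves(delta_pos=[[0,0,0],[0,0,0],[0,0,0]], dr=[[0,0,-0.1],[0,0,-0.2],[0,0,-0.2]], jaw=[0,0,0])

```text
time: 41.38
tool_pos: [0.5488, -0.0427, 0.0929]
tool_rot: [3.139, 0.003, 1.529]
contact_force: [-1.4, -2.9, 9.4]
opening: 0.0099
grip_force: 60.0
```

```bash
python3 st.py|grep -E "rot|torq"
```

```text
tool_rot [3.13934348e+00 2.61021489e-03 1.52931898e+00]
torque [-0.73005004  0.37841813  0.00415553]
```

Call:
apply_moves(delta_pos=[[0,0,0],[0,0,0],[0,0,0]], dr=[[0,0,-0.1],[0,0,-0.2],[0,0,-0.2]], jaw=[0,0,0])

```text
time: 41.63
tool_pos: [0.5487, -0.0427, 0.0929]
tool_rot: [3.139, 0.002, 1.429]
contact_force: [-2.4, -3.5, 9.3]
opening: 0.0099
grip_force: 60.0
```

```bash
python3 st.py|grep -E "rot|torq"
```

```text
tool_rot [3.13929575e+00 2.31849563e-03 1.42936098e+00]
torque [-0.68127088  0.38891034  0.02313013]
```

Call:
apply_moves(delta_pos=[[0,0,0],[0,0,0],[0,0,0]], dr=[[0,0,-0.1],[0,0,-0.2],[0,0,-0.2]], jaw=[0,0,0])

```text
time: 41.88
tool_pos: [0.5487, -0.0425, 0.0929]
tool_rot: [3.139, 0.002, 1.33]
contact_force: [-2.2, -2.2, 9.0]
opening: 0.0095
grip_force: 60.0
```

```bash
python3 st.py|grep -E "rot|torq"
```

```text
tool_rot [3.13917782e+00 1.90703567e-03 1.32964799e+00]
torque [-0.55018487  0.32843385  0.1667289 ]
```

Call:
apply_moves(delta_pos=[[0,0,0],[0,0,0],[0,0,0]], dr=[[0,0,-0.1],[0,0,-0.2],[0,0,-0.2]], jaw=[0,0,0])

```text
time: 42.13
tool_pos: [0.5488, -0.0423, 0.0929]
tool_rot: [3.139, 0.001, 1.23]
contact_force: [-1.9, -1.8, 8.7]
opening: 0.0096
grip_force: 60.0
```

```bash
python3 st.py|grep -E "rot|torq";python3 - <<'E'
from h import *
from mk import ring
snap('side','side15')
for f in('side0','side15'): print([v for v in ring(f,.548,-.043)if v[0]%10==0])
E
```

```text
tool_rot [3.13900234e+00 1.39378100e-03 1.22989711e+00]
torque [-0.38653969  0.38486722  0.23526628]
[(-170, 144), (-160, 150), (-150, 153), (-140, 151), (-130, 143), (-120, 143), (-110, 137), (-100, 138), (-90, 140), (-80, 139), (-70, 133), (-60, 138), (-50, 143), (-40, 145), (-30, 144), (-20, 138), (-10, 161), (0, 175), (10, 163), (20, 148), (30, 149), (40, 156), (50, 158)]
[(-170, 79), (-160, 76), (-150, 75), (-140, 76), (-130, 76), (-120, 75), (-110, 74), (-100, 74), (-90, 89), (-80, 108), (-70, 87), (-60, 76), (-50, 76), (-40, 75), (-30, 77), (-20, 75), (-10, 73), (0, 75), (10, 75), (20, 75), (30, 85), (40, 92), (50, 86)]
```

Call:
apply_moves(delta_pos=[[0,0,0],[0,0,0],[0,0,0],[0,0,0],[0,0,0]], dr=[[0,0,-0.08],[0,0,-0.14],[0,0,-0.14],[0,0,0],[0,0,0.1]], jaw=[0,0,0,0,0])

```text
time: 42.6
tool_pos: [0.5487, -0.0422, 0.0929]
tool_rot: [3.139, 0.001, 1.285]
contact_force: [-2.1, -1.1, 9.4]
opening: 0.0098
grip_force: 60.0
```

Call:
apply_moves(delta_pos=[[0,0,0],[0,0,0],[0,0,0],[0,0,0],[0,0,0],[0,0,0.06],[0,0,0.14],[0,0,0.24]], dr=[[0,0,0],[0,0,0],[0,0,0],[0,0,0],[0,0,0],[0,0,0],[0,0,0],[0,0,0]], jaw=[0,0.4,0.4,0.4,0.4,0.4,0.4,0.4])

```text
time: 43.27
tool_pos: [0.5466, -0.0413, 0.1864]
tool_rot: [-3.136, 0.001, 1.282]
contact_force: [0.7, -1.1, -0.3]
opening: 0.0363
grip_force: 0.0
```

Call:
apply_moves(delta_pos=[[0,-0.08,0.05],[0,-0.17,0.05],[-0.03,-0.26,0.05],[-0.07,-0.34,0.05],[-0.12,-0.42,0.05],[-0.17,-0.49,0.05],[-0.22,-0.56,0.05],[-0.3,-0.6,0.05]], dr=[[0,0,0],[0,0,0],[0,0,0],[0,0,0],[0,0,0],[0,0,0],[0,0,0],[0,0,0]], jaw=[0.4,0.4,0.4,0.4,0.4,0.4,0.4,0.4])

```text
time: 43.93
tool_pos: [0.428, -0.2843, 0.2072]
tool_rot: [3.14, 0.001, 1.281]
contact_force: [0.5, -0.9, 0.0]
opening: 0.0367
grip_force: 0.0
```

Run:
```python
from h import *
from mk import ring
o=telemetry.observe();print(o['tool_pos'],o['time'])
s=snap('side','side16');t=snap('top','top16')
print([v for v in ring('side16',.548,-.043)if v[0]%10==0])
for nm,x,y in(('a',.492,.0488),('b',.6042,-.1338)): print(nm,[v for v in ring('side16',x,y) if -105<v[0]<-55])
for n,im in(('side',s),('top',t)):
    h=cv2.cvtColor(im,cv2.COLOR_RGB2HSV); r=(im[...,0]>100)&(im[...,1]<50)&(im[...,2]<50)
    c=proj(n,[.5484,-.0425,.1]);x,y=map(int,c);m=np.zeros_like(r);m[y-30:y+25,x-18:x+18]=1
    ys,xs=np.nonzero(r&m.astype(bool));print(n,'red bow',len(xs),xs.mean(),ys.mean(),xs.min(),xs.max(),ys.min(),ys.max())
    for z in(.081,.123): print(proj(n,[.5484,-.0425,z]))
ys,xs=np.nonzero((cv2.cvtColor(t,cv2.COLOR_RGB2HSV)[185:300,145:230,1]<150)&(t[185:300,145:230,0]>60));print('bin nonblue px',len(xs),xs.mean()+145,ys.mean()+185)
# bystander diff
s0=cv2.imread('pics/side0.png')[:,:,::-1];d=np.abs(s.astype(int)-s0).mean(2)
for nm,(a,b,c,e) in dict(can=(384,138,420,192),glue=(404,176,430,235),tape=(410,243,449,278)).items():print(nm,d[b:e,a:c].mean().round(1),np.percentile(d[b:e,a:c],95))
```

```text
[ 0.42798702 -0.28431955  0.20718788] 43.9333
[(-170, 137), (-160, 64), (-150, 33), (-140, 35), (-130, 35), (-120, 34), (-110, 35), (-100, 34), (-90, 32), (-80, 33), (-70, 36), (-60, 45), (-50, 47), (-40, 41), (-30, 39), (-20, 53), (-10, 55), (0, 72), (10, 116), (20, 158), (30, 158), (40, 149), (50, 113)]
a [(-100, 73), (-95, 116), (-90, 158), (-85, 194), (-80, 215), (-75, 219), (-70, 208), (-65, 204), (-60, 209)]
b [(-100, 203), (-95, 197), (-90, 194), (-85, 201), (-80, 210), (-75, 213), (-70, 204), (-65, 198), (-60, 204)]
side red bow 69 312.7536231884058 213.0144927536232 311 329 204 223
[312.60900643 221.8752737 ]
[312.74951065 207.20302781]
top red bow 30 341.1666666666667 214.0 336 346 213 215
[340.09335547 215.69767863]
[340.7652262  213.63534245]
bin nonblue px 2765 192.5649186256781 248.1515370705244
can 13.6 22.0
glue 15.5 26.333333333333332
tape 13.0 22.333333333333332
```

Call:
apply_moves(delta_pos=[[-0.08,-0.06,0.02],[-0.16,-0.12,0.02],[-0.24,-0.2,0.02],[-0.32,-0.28,0.02],[-0.4,-0.36,0.02],[-0.48,-0.44,0.02],[-0.56,-0.5,0.02],[-0.6,-0.52,0.02]], dr=[[0,0,0],[0,0,0],[0,0,0],[0,0,0],[0,0,0],[0,0,0],[0,0,0],[0,0,0]], jaw=[0.4,0.4,0.4,0.4,0.4,0.4,0.4,0.4])

```text
time: 44.7
tool_pos: [0.1863, -0.4918, 0.2153]
tool_rot: [3.141, 0.001, 1.281]
contact_force: [0.5, 0.0, -0.1]
opening: 0.037
grip_force: 0.0
```

Run:
```python
from h import *
from mk import ring
o=telemetry.observe();print(o['tool_pos'],o['time'])
s=snap('side','side17');t=snap('top','top17')
print([v for v in ring('side17',.548,-.043)if v[0]<10])
for nm,x,y in(('a',.492,.0488),('b',.6042,-.1338)): print(nm,[v for v in ring('side17',x,y) if -105<v[0]<-55])
s0=cv2.imread('pics/side0.png')[:,:,::-1];s0=s0.astype(np.float32);
for nm,(a,b,c,e) in dict(can=(384,138,420,192),glue=(404,176,430,235),tape=(410,243,449,278),drv=(255,320,305,390)).items():
    w=np.ones((e-b,c-a));print(nm,cv2.phaseCorrelate(s0[b:e,a:c].mean(2),s[b:e,a:c].astype(np.float32).mean(2)))
# offcuts in bin: brownish
h=cv2.cvtColor(t,cv2.COLOR_RGB2HSV)[195:285,158:215];m=(h[...,0]<25)&(h[...,1]>80);n,l,st,c=cv2.connectedComponentsWithStats(m.astype(np.uint8));print([(int(st[i,4]),c[i]+[158,195]) for i in range(1,n) if st[i,4]>15])
```

```text
[ 0.18628628 -0.49176587  0.21532647] 44.7
[(-170, 140), (-165, 133), (-160, 130), (-155, 133), (-150, 138), (-145, 142), (-140, 143), (-135, 146), (-130, 146), (-125, 141), (-120, 132), (-115, 124), (-110, 118), (-105, 114), (-100, 109), (-95, 102), (-90, 101), (-85, 102), (-80, 108), (-75, 104), (-70, 91), (-65, 91), (-60, 108), (-55, 131), (-50, 144), (-45, 144), (-40, 148), (-35, 156), (-30, 157), (-25, 148), (-20, 141), (-15, 137), (-10, 133), (-5, 133), (0, 135), (5, 136)]
a [(-100, 177), (-95, 176), (-90, 178), (-85, 184), (-80, 189), (-75, 193), (-70, 182), (-65, 177), (-60, 181)]
b [(-100, 177), (-95, 172), (-90, 170), (-85, 178), (-80, 186), (-75, 189), (-70, 179), (-65, 174), (-60, 178)]
can ((0.06608399315757651, -0.036250288926417795), 0.9756074508521783)
glue ((0.4929776077002259, -0.022896236472170983), 0.991351040204366)
tape ((-0.011861843690443408, -0.08117894096970346), 0.983810658628742)
drv ((0.003807426325078467, 0.14148540767128992), 0.9942670506901211)
[(287, array([196.37630662, 222.73170732])), (266, array([186.08646617, 256.73308271]))]
```

```bash
python3 -c "
from cell import job
print(job.hand_in())"
```

```text
the job is handed in; nothing more can be done
None
```

The job is handed in: both offcuts are in the bin, both screws are at their stops, the driver is back down in its block, and the key is fully home and turned to the green dot, with the paint can and tape measure unmoved and the glue bottle never approached (its image matched the start to within half a pixel).

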